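Pack, mix and close a snack box

TASK

Get the snack box ready: put every dried apricot into the white box with the walnuts, then take the spoon from its holder and mix everything by sweeping the spoon's bowl low through the box along its length, from one end part to the other and back, at least twice. Stand the spoon back in its holder, bowl down, and snap the blue lid fully home on the box, which stays upright on the worktop with all the apricots and walnuts inside; leave the spice jar and the soap alone.

Things in the scene. Friction and masses are not known exactly. Their poses are not given: they have to be found in the camera images.
- snack_box: White open food box, outside 122 (its x) x 92 (its y) x 58 mm high, walls and floor 6 mm (inside 110 x 80, 52 deep), about 0.9 kg, loose. Origin: centre of underside; z up. Mid each short end (x = +-61 mm) a grey sprung catch, 20 mm long, 50 mm up, stands 4.5 mm proud and yields inward as the lid is pressed past it.
- lid: Blue lid, 137 (its x) x 103 (its y) mm, right way up on the worktop. Origin: centre of its lower edge; z up. Skirt 16 mm deep goes round the rim (1.5 mm play; lead-in some 3 mm); top plate z = 16 to 20 mm. Fits either way round, x along box x. Laid on, it rests on the catches 11 mm too high; pressed mid-top with 10 to 20 N (or at an end left high) it snaps down: origin 42 mm above the box's underside.
- lid_grip (a point): Top centre of the lid's grip bar, 40 mm above the lid's lower edge. The bar is 50 mm long along the lid's x, 14 mm wide along the lid's y and stands 20 mm above the top plate.
- board: Pale wooden chopping board, fixed, 110 x 110 x 8 mm. Origin: centre of its underside.
- holder: Dark steel spoon holder, fixed, a narrow open-topped box 40 (its x) x 62 (its y) x 90 mm high, inside 30 x 52 mm, inner floor 5 mm up, on a flat rubber foot 52 x 74 mm. Origin: centre of its underside; z up.
- spoon: Steel spoon, 191 mm long, 45 g, standing bowl down in the holder, leaning up to 10 degrees; 100 mm of handle stands out above. Origin: mid length; x runs along it towards the bowl (down), y across its width (handle 17 mm at the free end, 20 mm at 30 mm from it, bowl 38 mm), z across its thickness (2 mm at the end, up to 13 mm).
- spoon_tip (a point): Tip of the spoon's bowl, its lowest point as it stands in the holder.
- spoon_grip (a point): Point on the spoon's handle 20 mm from its free end, a good place to pinch it across its width (about 19 mm there).
- spice_jar: Bystander: glass spice jar, 46 mm across, 106 mm tall, on the worktop. Origin: centre of its underside.
- soap: Bystander: pale green bar of soap, 58 x 84 x 26 mm, lying on the worktop at the right, near the sink. Origin: centre of its underside.
- apricot_1: Dried apricot, an orange flat round piece 23 mm across and 12 mm high, 15 g, lying flat on the board at the start; two to four of them are there, the others absent. Origin: centre of its underside.
- apricot_2: Dried apricot, an orange flat round piece 23 mm across and 12 mm high, 15 g, lying flat on the board at the start; two to four of them are there, the others absent. Origin: centre of its underside.
- apricot_3: Dried apricot, an orange flat round piece 23 mm across and 12 mm high, 15 g, lying flat on the board at the start; two to four of them are there, the others absent. Origin: centre of its underside.
- apricot_4: Dried apricot, an orange flat round piece 23 mm across and 12 mm high, 15 g, lying flat on the board at the start; two to four of them are there, the others absent. Origin: centre of its underside.
- walnut_1: Walnut, a brown ball 20 mm across, 12 g, already in the box. Origin: its centre.
- walnut_2: Walnut, a brown ball 20 mm across, 12 g, already in the box. Origin: its centre.
- walnut_3: Walnut, a brown ball 20 mm across, 12 g, already in the box. Origin: its centre.

How it is judged:
On the way, in this order (a step that is already met when the one before it is completed fails the run):
1. every apricot is in the box (x of apricot_1 in the frame of snack_box between -0.056 and 0.056 m and y of apricot_1 in the frame of snack_box between -0.041 and 0.041 m and z of apricot_1 in the frame of snack_box between 0.002 and 0.056 m and x of apricot_2 in the frame of snack_box between -0.056 and 0.056 m and y of apricot_2 in the frame of snack_box between -0.041 and 0.041 m and z of apricot_2 in the frame of snack_box between 0.002 and 0.056 m and x of apricot_3 in the frame of snack_box between -0.056 and 0.056 m and y of apricot_3 in the frame of snack_box between -0.041 and 0.041 m and z of apricot_3 in the frame of snack_box between 0.002 and 0.056 m and x of apricot_4 in the frame of snack_box between -0.056 and 0.056 m and y of apricot_4 in the frame of snack_box between -0.041 and 0.041 m and z of apricot_4 in the frame of snack_box between 0.002 and 0.056 m), for 0.2 s.
2. the spoon's bowl sweeps low through the box to the end part on its +x side (1. time) (x of spoon_tip in the frame of snack_box between 0.014 and 0.056 m and y of spoon_tip in the frame of snack_box between -0.041 and 0.041 m and z of spoon_tip in the frame of snack_box between 0 and 0.03 m).
3. the spoon's bowl sweeps low through the box to the end part on its -x side (1. time) (x of spoon_tip in the frame of snack_box between -0.056 and -0.014 m and y of spoon_tip in the frame of snack_box between -0.041 and 0.041 m and z of spoon_tip in the frame of snack_box between 0 and 0.03 m).
4. the spoon's bowl sweeps low through the box to the end part on its +x side (2. time) (all of step 2).
5. the spoon's bowl sweeps low through the box to the end part on its -x side (2. time) (all of step 3).
At the end, for the whole second after the job is handed in: All apricots and walnuts in the box; lid snapped on: within 5 mm of centre, its origin 38 to 45.5 mm above the box's underside, level within 0.05 rad and square within 0.15 rad; box upright on the worktop; spoon in the holder, tip under 30 mm above the holder's underside; all at rest (all of step 1 and x of walnut_1 in the frame of snack_box between -0.056 and 0.056 m and y of walnut_1 in the frame of snack_box between -0.041 and 0.041 m and z of walnut_1 in the frame of snack_box between 0.002 and 0.056 m and x of walnut_2 in the frame of snack_box between -0.056 and 0.056 m and y of walnut_2 in the frame of snack_box between -0.041 and 0.041 m and z of walnut_2 in the frame of snack_box between 0.002 and 0.056 m and x of walnut_3 in the frame of snack_box between -0.056 and 0.056 m and y of walnut_3 in the frame of snack_box between -0.041 and 0.041 m and z of walnut_3 in the frame of snack_box between 0.002 and 0.056 m and x of lid in the frame of snack_box between -0.005 and 0.005 m and y of lid in the frame of snack_box between -0.005 and 0.005 m and z of lid in the frame of snack_box between 0.038 and 0.0455 m and angle between the z axis of lid and the z axis of snack_box, either way round below 0.05 rad and angle between the x axis of lid and the x axis of snack_box, either way round below 0.15 rad and z of lid_grip in the frame of snack_box above 0.06 m and angle between snack_box's own z axis and vertical below 0.05 rad and height (world z) of snack_box below 0.006 m and linear speed of each of snack_box, lid below 0.02 m/s and x of spoon_tip in the frame of holder between -0.02 and 0.02 m and y of spoon_tip in the frame of holder between -0.031 and 0.031 m and z of spoon_tip in the frame of holder between 0 and 0.03 m and linear speed of spoon below 0.03 m/s); the robot touches nothing.
It fails at once if the spice jar is displaced by more than 30 mm (distance of spice_jar from where it was at the start of the episode above 0.03 m).
It fails at once if the soap is displaced by more than 30 mm (distance of soap from where it was at the start of the episode above 0.03 m).
It fails at once if the box is tipped (angle between snack_box's own z axis and vertical above 0.35 rad).
Of apricot_1, apricot_2, apricot_3, apricot_4 only 2 to 4 are there at a start; the rules pass over those that are not, and their reading is None.
At some moment in a run one of apricot_1, apricot_2, apricot_3, apricot_4, lid may be knocked a few centimetres aside while the robot is not near it.
It also fails if it takes over 210 s, if anything falls off the work surface, if the arm or the gripper's body presses on something with over 40 N, if the wrist force passes 120 N, or if a joint passes its speed limit or range.

ROBOT

A 7-joint arm with a two-finger parallel gripper is mounted at the origin on a cart in front of the work surface, level with it; the furniture and walls round the work are solid. World frame = base frame: x ahead of the robot, y to its left, z up, the work surface at z = 0. Lengths are in m, angles in rad, forces in N, time in s.
With the tool pointing down it reaches from about 0.4 to 0.85 m from the base axis. Payload 10.4 kg.
Tool frame: the origin (TCP) lies between the finger pads; the fingertips stand manip.finger_overhang ahead of it and the grasp point (between the pads) lies 11 mm behind it (manip.finger_overhang is the distance from the TCP to the fingertips, in m); x points along the fingers, z is the direction in which the jaws open and shut, and the axes are right-handed (so a half turn about x gives the same grasp; the last joint's range is limited). The gripper opens to 85 mm and grips with 20 to 120 N. Pads are 22 mm wide; open, the fingers measure 114 mm over their backs; the gripper's body (76 mm by 85 mm) begins 54 mm behind the grasp point. The pads swing forward as they close: fully open they stand 13 mm farther back than shut.
Start: joints at [1.234, 0.332, -0.065, 1.46, 0.022, 1.35, -0.088], TCP at [0.193, -0.594, 0.239] pointing down, gripper open.
Joint ranges: [-2.6, 2.6], [-0.5, 2.12], [-1.47, 1.34], [0.16, 2.42], [-1.27, 4.41], [0.06, 2.06], [-2.6, 2.6]. Speed limits (rad/s): [2.22, 2.22, 2.79, 2.79, 3.14, 3.14, 3.14].

INTERFACE

Orientations are given as a unit quaternion [x, y, z, w].
In Python, from workcell import get_obs, camera, workorder, manip gives the robot as it stands. The module is installed in compiled form; this text tells all that it offers.
- The arm moves only by the tool play_rows, never from a script. Its argument "increments" is text: rows parted by semicolons, each of 4 numbers parted by spaces: the shift along the tool's x, y, z in m, then the turn about the tool's x in rad. A call has 1 to 20 rows; each row shifts and turns the pose as measured when the row begins, along the tool's axes as they then stand; what a row does not reach is not made up. A row lasts 1/10 s, in which the tool goes at most 50 mm and 8.59 degrees, less where a joint would pass 70% of its speed; a pose out of reach is approached as far as the arm can. A call is refused whole if a number of a shift passes 0.05 or a number of a turn 0.15, either way. A call with a gripper value outside its range is refused whole. "hand" is the gripper command: -1 is fully open, 1 is shut, values between are in proportion, set as the call begins (left out, the last holds). The fingers move at their own pace and stop on an object; "squeeze" is the grip in N (left out, the last holds). Time passes only in rows, so rows that do not move let the fingers close. It gives the time, the measured TCP pose, the force and the opening at its end, in the units of the state.
- get_obs(): the state, without advancing time (a new reading comes with each control period).
- camera(name): name is "scene" or "top" or "wrist"; returns a dict with "img" (480x640x3 uint8, blue, green, red), "fov_y" (degrees; the focal length in pixels is half the picture's height over the tangent of half this angle, whatever the lens; pixels are square), "cx", "cy" (the principal point, pixels), "distortion" ([k1, k2, p1, p2, k3] as OpenCV has them; the pictures are not rectified), "R" (3x3) and "t" (3): a world point X has camera coordinates R X + t; the wrist camera has in their place "tool_from_camera" (4x4, takes a point from camera to tool coordinates, whose origin is the TCP and whose axes are the tool frame's). Camera axes: x right, y down, z forward; pixel columns grow to the right and rows downward; lengths in m; the calibration is good to about 2 mm. A picture is of the moment at which its call begins: read the wrist's pose just before it. There is no depth.
- workorder.hand_in(): hands the job in, once; it reports no verdict.
The state is a dict: "clock": time; "joint_pos": joint angles; "joint_velocities": joint speeds; "tau": joint torques, N m; "position": TCP position; "ee_rot": TCP orientation; "ft_force": force on the tool from outside, world axes, zero at the start; "torque": the same for the moment, N m; "grip_width": opening from 0.0 (shut) to 1.0 (fully open).
Only numpy, scipy, OpenCV 4.12 (cv2) and the standard library are available. Lean on these libraries where they do the work, as an engineer would, in place of code of your own. Each camera call takes 0.05 s, during which the arm holds its last target.

## Working session

There is one attempt and no reset: what is moved stays moved. The work goes in short steps, Python scripts to look and compute and a tool call to move; the robot and the scene stay as the last step left them, time stands still between calls to the robot, and variables do not carry over. Pictures are saved under pics/ and viewed, and the job is handed in when it is done.

Besides the shell and the picture viewer there is one more tool, called after ">>>" by a JSON object that holds its "method" and its "body", one argument or row to a line. play_rows: Moves the arm, as the interface text tells. Its arguments: {"type":"object","properties":{"increments":{"type":"string"},"hand":{"type":"number"},"squeeze":{"type":"number"}},"required":["increments"]}

```bash
mkdir -p pics
cat > h.py <<'E'
import numpy as np, cv2
from scipy.spatial.transform import Rotation as Rn
from workcell import get_obs, camera, workorder, manip
def K(c):
    h,w=c["img"].shape[:2]; f=h/2/np.tan(np.radians(c["fov_y"])/2)
    return np.array([[f,0,c["cx"]],[0,f,c["cy"]],[0,0,1.]])
def pose(c,o=None):
    if "R" in c: return np.array(c["R"]),np.array(c["t"]).ravel()
    T=np.eye(4);T[:3,:3]=Rn.from_quat(o["ee_rot"]).as_matrix();T[:3,3]=o["position"]
    M=np.linalg.inv(T@np.array(c["tool_from_camera"]));return M[:3,:3],M[:3,3]
def px2w(c,uv,z,o=None):
    R,t=pose(c,o)
    p=cv2.undistortPoints(np.array(uv,float).reshape(-1,1,2),K(c),np.array(c["distortion"])).reshape(-1,2)
    d=np.c_[p,np.ones(len(p))]@R; C=-R.T@t
    return C+d*((z-C[2])/d[:,2])[:,None]
def w2px(c,X,o=None):
    R,t=pose(c,o)
    return cv2.projectPoints(np.array(X,float).reshape(-1,1,3),cv2.Rodrigues(R)[0],t,K(c),np.array(c["distortion"]))[0].reshape(-1,2)
def snap(name,fn):
    o=get_obs(); c=camera(name); cv2.imwrite("pics/"+fn,c["img"]); return c,o
E
python3 - <<'E'
from h import *
for n in("scene","top","wrist"):
    c,o=snap(n,n+"0.png"); print(n,c["fov_y"],c["cx"],c["cy"],c["distortion"])
    if n!="wrist": R,t=pose(c); print(-R.T@t, R.tolist())
    else: print(c["tool_from_camera"])
print(o, manip.finger_overhang, Rn.from_quat(o["ee_rot"]).as_matrix())
E
```

```text
scene 48.37234610159813 322.9437872855477 238.8565909623821 [0.03010532 0.         0.         0.         0.        ]
[-0.30964887  0.48966248  0.79870424] [[-0.5422522221720251, -0.8400495635735262, 0.016711022991695412], [-0.5087563951218783, 0.31244404832375816, -0.8022129686620956], [0.6686773945424596, -0.44350360472829214, -0.5968040671953558]]
top 49.18675635465015 322.689539340954 244.50714634920584 [-0.01795928  0.          0.          0.          0.        ]
[ 0.30860174 -0.03087779  1.50036695] [[-0.010528160636436874, -0.9999343747831544, -0.00451707434464184], [-0.9932627967544936, 0.010979051194777044, -0.11536237262774877], [0.11540439513750972, 0.003272088306281474, -0.9933132028826865]]
wrist 64.081022738989 321.54267233365226 233.86003431339896 [-0.07079563  0.          0.          0.          0.        ]
[[-4.90714341e-04 -2.82026518e-01  9.59406484e-01 -1.33521917e-01]
 [ 2.28786827e-04 -9.59406606e-01 -2.82026437e-01  7.19241926e-02]
 [ 9.99999853e-01  8.11051482e-05  5.35318533e-04  3.30085535e-04]
 [ 0.00000000e+00  0.00000000e+00  0.00000000e+00  1.00000000e+00]]
{'clock': 0.1, 'joint_pos': array([ 1.23438603,  0.33283087, -0.06467772,  1.46086264,  0.02159704,
        1.34991989, -0.08849259]), 'joint_velocities': array([ 0.00068961, -0.00202438, -0.00132826, -0.00352479,  0.00062857,
        0.0001584 ,  0.00093385]), 'tau': array([ 1.76757869e-03, -6.26742911e+01,  4.93238959e-02, -3.92432356e+01,
        1.63601968e-02,  6.89992419e-03, -2.50519417e-05]), 'position': array([ 0.19280973, -0.59416366,  0.23857904]), 'ee_rot': array([ 0.41598186,  0.57238195, -0.41546857,  0.57159764]), 'ft_force': array([ 0.15465626, -0.84437288,  0.32017086]), 'torque': array([-0.05940216,  0.05488994, -0.03387561]), 'grip_width': 1.0000127776565868} 0.008 [[-4.70458995e-04  9.51162728e-01  3.08689558e-01]
 [ 1.23931452e-03  3.08689910e-01 -9.51161923e-01]
 [-9.99999121e-01 -6.49192310e-05 -1.32401572e-03]]
```

View pics/top0.png

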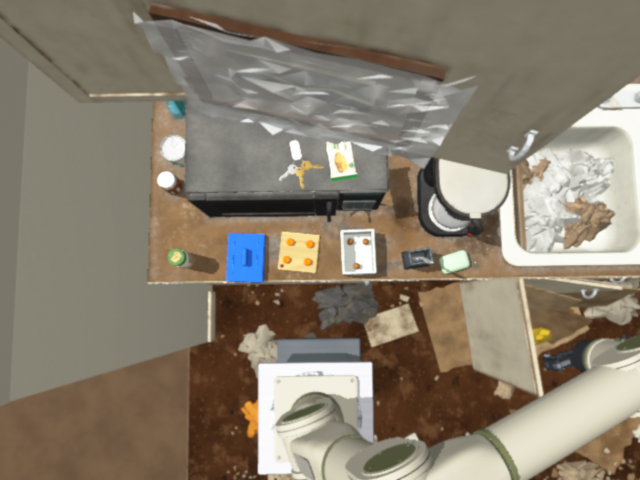

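View pics/scene0.png

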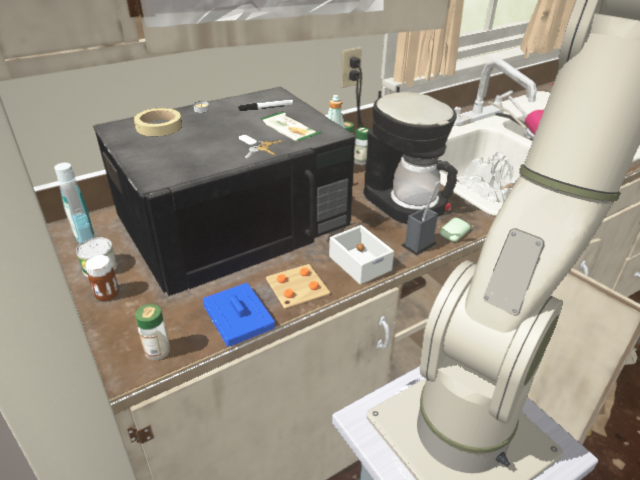

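View pics/wrist0.png

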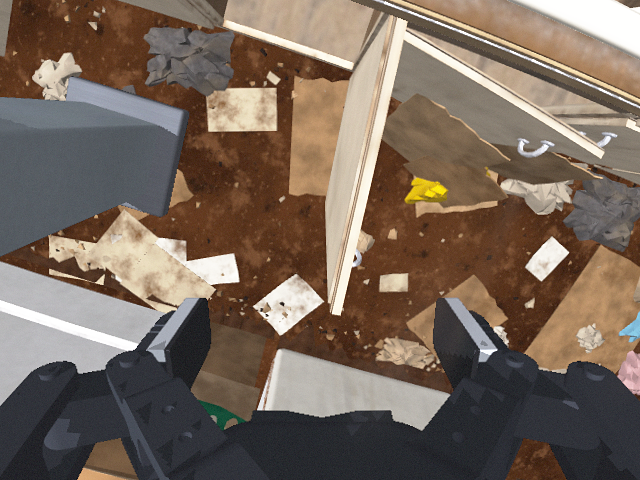

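Run:
```python
from h import *
c,o=snap("top","t1.png"); cv2.imwrite("pics/t1z.png",cv2.resize(c["img"][220:290,160:480],None,fx=2.5,fy=2.5,interpolation=cv2.INTER_CUBIC))
c2=camera("scene"); cv2.imwrite("pics/s1z.png",cv2.resize(c2["img"][170:380,120:500],None,fx=2.1,fy=2.1,interpolation=cv2.INTER_CUBIC))
for n,uv,z in [("apr",[291,242],.02),("apr",[309,244],.02),("apr",[289,260],.02),("apr",[308,261],.02),("lid",[246,258],.04),("box",[358,252],.058),("soap",[455,261],.026),("jar",[177,257],.106),("board",[299,253],.008),("holder",[418,258],.09),("edge",[300,281],0),("mw",[300,215],0)]:
    print(n,px2w(c,uv,z))
```

```text
apr [[0.48876871 0.06406616 0.02      ]]
apr [[0.48247417 0.01289882 0.02      ]]
apr [[0.43745581 0.06991922 0.02      ]]
apr [[0.43402896 0.01609641 0.02      ]]
lid [[0.44263135 0.18892803 0.04      ]]
box [[ 0.45425066 -0.12350043  0.058     ]]
soap [[ 0.42894467 -0.39867587  0.026     ]]
jar [[0.44124801 0.36402826 0.106     ]]
board [[0.45827986 0.04205686 0.008     ]]
holder [[ 0.43295513 -0.28308607  0.09      ]]
edge [[0.37862791 0.04002188 0.        ]]
mw [[0.56979515 0.03896176 0.        ]]
```

View pics/t1z.png

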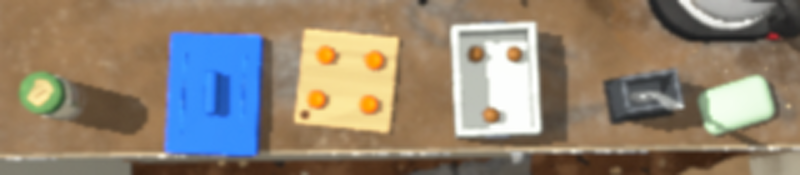

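View pics/s1z.png

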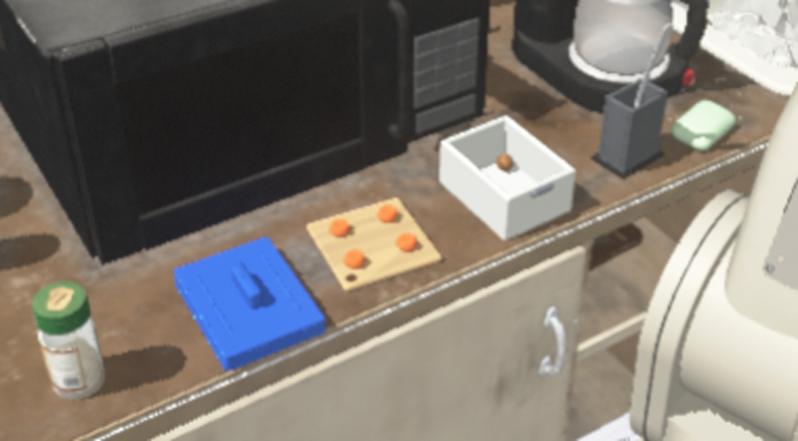

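```bash
cat >> h.py <<'E'
def blobs(img,lo,hi,amin=10,roi=None):
    hsv=cv2.cvtColor(img,cv2.COLOR_BGR2HSV); m=cv2.inRange(hsv,np.array(lo),np.array(hi))
    if roi: mm=np.zeros_like(m); a,b,cc,d=roi; mm[b:d,a:cc]=m[b:d,a:cc]; m=mm
    n,l,s,ce=cv2.connectedComponentsWithStats(m)
    return [(ce[i],s[i][4],(l==i)) for i in range(1,n) if s[i][4]>=amin]
def apricots(c,o=None,z=.014,roi=None,amin=12):
    return [(b[0].round(1),b[1],px2w(c,b[0],z,o)[0].round(4)) for b in blobs(c["img"],(5,190,150),(20,255,255),amin,roi)]
E
python3 - <<'E'
from h import *
c=camera("top"); s=camera("scene")
for a in apricots(c,roi=(200,220,400,290)): print("top",a)
for a in apricots(s,roi=(200,200,420,330)): print("sc",a)
def quad(b,c,z):
    u,v=np.nonzero(b[2])[::-1]; r=cv2.minAreaRect(np.c_[u,v].astype(np.float32)); p=cv2.boxPoints(r)
    print("px",b[0],b[1],p.round(1).tolist()); W=px2w(c,p,z); print(W.round(4).tolist(), W.mean(0).round(4)); 
    for i in range(4): d=W[(i+1)%4]-W[i]; print(np.linalg.norm(d).round(4),np.degrees(np.arctan2(d[1],d[0])).round(1))
for b in blobs(c["img"],(105,150,60),(125,255,255),100,(200,220,300,290)): print("lid");quad(b,c,.018)
for b in blobs(c["img"],(0,0,185),(179,40,255),100,(330,220,390,285)): print("box");quad(b,c,.058)
for b in blobs(c["img"],(12,50,170),(28,170,255),100,(270,220,330,285)): print("board");quad(b,c,.008)
for b in blobs(c["img"],(0,0,0),(179,255,75),60,(395,240,440,275)): print("holder");quad(b,c,.045)
cv2.imwrite("pics/hz.png",cv2.resize(np.hstack([c["img"][235:280,325:385],c["img"][235:280,395:485]]),None,fx=5,fy=5,interpolation=cv2.INTER_CUBIC))
cv2.imwrite("pics/hs.png",cv2.resize(s["img"][170:270,320:480],None,fx=5,fy=5,interpolation=cv2.INTER_CUBIC))
E
```

```text
top (array([290. , 241.7]), np.int32(32), array([0.4905, 0.0673, 0.014 ]))
top (array([309.5, 243.5]), np.int32(32), array([0.4846, 0.0116, 0.014 ]))
top (array([286.5, 259.5]), np.int32(31), array([0.4394, 0.0775, 0.014 ]))
top (array([307.3, 261.4]), np.int32(34), array([0.4334, 0.0182, 0.014 ]))
lid
px [245.49569213 257.41929925] 1741 [[227.0, 234.0], [264.0, 234.0], [264.0, 281.0], [227.0, 281.0]]
[[0.5141, 0.247, 0.018], [0.5129, 0.1412, 0.018], [0.3789, 0.1409, 0.018], [0.3799, 0.2456, 0.018]] [0.4464 0.1937 0.018 ]
0.1058 -90.6
0.134 -179.9
0.1047 89.4
0.1341 0.6
box
px [357.97826087 252.36723602] 1288 [[339.6000061035156, 229.39999389648438], [373.8999938964844, 227.89999389648438], [375.79998779296875, 272.5], [341.6000061035156, 274.0]]
[[0.518, -0.0736, 0.058], [0.5211, -0.1688, 0.058], [0.3971, -0.1714, 0.058], [0.394, -0.0772, 0.058]] [ 0.4575 -0.1228  0.058 ]
0.0952 -88.1
0.1241 -178.8
0.0943 91.9
0.1241 1.6
board
px [297.99502488 251.48400853] 1407 [[276.1000061035156, 269.3999938964844], [280.29998779296875, 229.60000610351562], [319.70001220703125, 233.6999969482422], [315.5, 273.5]]
[[0.412, 0.1075, 0.008], [0.5266, 0.0956, 0.008], [0.5135, -0.0176, 0.008], [0.3992, -0.0047, 0.008]] [0.4628 0.0452 0.008 ]
0.1151 -5.9
0.114 -96.6
0.115 173.6
0.113 83.5
board
px [294.78 280.16] 100 [[270.0, 281.0], [270.0, 279.0], [329.0, 279.0], [329.0, 281.0]]
[[0.3792, 0.125, 0.008], [0.3848, 0.125, 0.008], [0.3831, -0.0429, 0.008], [0.3774, -0.0428, 0.008]] [0.3811 0.0411 0.008 ]
0.0057 0.0
0.1679 -90.6
0.0057 179.3
0.1678 89.4
holder
px [413.75789474 264.28421053] 95 [[396.6000061035156, 263.79998779296875], [402.79998779296875, 251.39999389648438], [429.20001220703125, 264.6000061035156], [423.0, 277.0]]
[[0.4214, -0.2311, 0.045], [0.4559, -0.2493, 0.045], [0.4182, -0.3217, 0.045], [0.3839, -0.3034, 0.045]] [ 0.4198 -0.2764  0.045 ]
0.039 -27.9
0.0816 -117.5
0.0389 151.8
0.0814 62.6
```

View pics/hz.png

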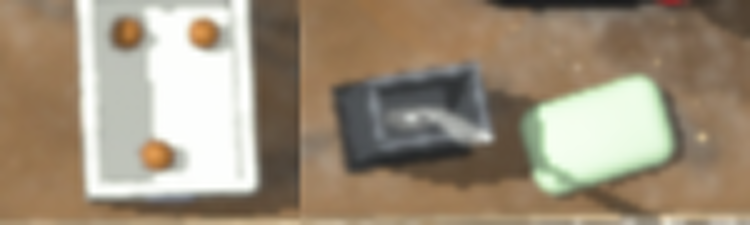

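View pics/hs.png

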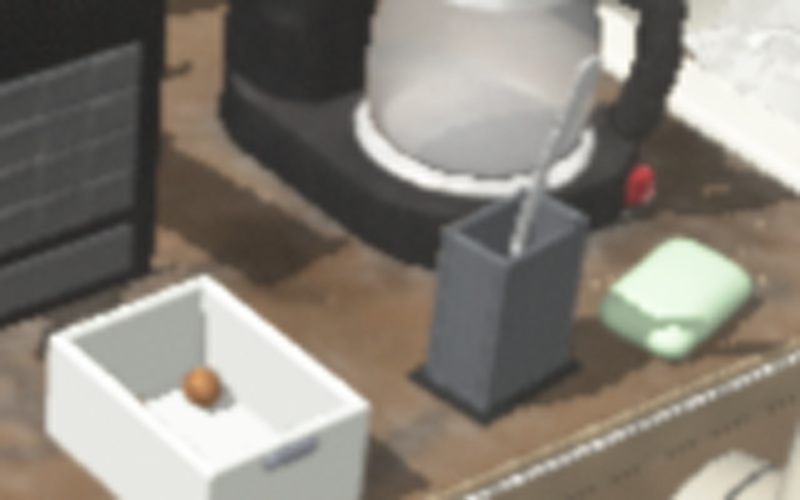

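>>> {"method": "play_rows", "body": {
  "increments": "-0.04 0.05 0 -0.15; -0.02 0.05 -0.02 -0.15; 0 0.045 -0.03 -0.15; 0 0.035 -0.04 -0.15"
}}

```text
clock: 0.75
position: [0.2808, -0.446, 0.2889]
ee_rot: [0.228, 0.671, -0.227, 0.668]
ft_force: [-0.1, -0.2, 0.5]
grip_width: 1.002
```

```bash
cat >> h.py <<'E'
def yaw(R): return np.degrees(np.arctan2(R[1,2],R[0,2]))
def plan(wps,dyaw=7.5,step=0.045,o=None):
    """wps: list of (x,y,z,yawdeg). prints tool rows"""
    o=o or get_obs(); R=Rn.from_quat(o["ee_rot"]).as_matrix(); p=np.array(o["position"],float); rows=[]
    print("now",p.round(4),"yaw",yaw(R).round(1),"tilt",np.degrees(np.arccos(-R[2,0])).round(2))
    for w in wps:
        w=np.array(w,float); dy=(w[3]-yaw(R)+180)%360-180; D=w[:3]-p
        n=int(max(1,np.ceil(abs(dy)/dyaw),np.ceil(np.abs(R.T@D).max()/step),np.ceil(np.linalg.norm(D)/step)))
        for i in range(n):
            rows.append(np.r_[R.T@(D/n),-np.radians(dy/n)]); p=p+D/n; R=R@Rn.from_rotvec([-np.radians(dy/n),0,0]).as_matrix()
    print(len(rows)); print("; ".join("%.3f %.3f %.3f %.2f"%tuple(r) for r in rows).replace("-0.000","0").replace("0.000","0").replace("-0.00","0"))
E
python3 - <<'E'
from h import *
o=get_obs();print(o["joint_pos"])
plan([(0.44,-0.12,0.25,20),(0.46,0.04,0.2,88)])
E
```

```text
[ 1.13306051  0.10731212 -0.22867768  1.62958119  0.02558618  1.41089388
  0.24626881]
now [ 0.2808 -0.446   0.2889] yaw -37.5 tilt 0.2
19
0.004 0.039 08 -0.11; 0.004 0.040 04 -0.11; 0.004 0.040 0.001 -0.11; 0.004 0.040 0.005 -0.11; 0.004 0.039 0.010 -0.11; 0.004 0.038 0.014 -0.11; 0.004 0.036 0.018 -0.11; 0.004 0.034 0.022 -0.11; 0.004 0.031 0.026 -0.11; 0.005 0.014 0.007 -0.12; 0.005 0.013 0.009 -0.12; 0.005 0.012 0.011 -0.12; 0.005 0.011 0.012 -0.12; 0.005 0.009 0.013 -0.12; 0.005 0.008 0.014 -0.12; 0.005 0.006 0.015 -0.12; 0.005 0.004 0.016 -0.12; 0.005 0.002 0.016 -0.12; 0.005 0 0.016 -0.12
```

>>> {"method": "play_rows", "body": {
  "increments": "0.004 0.039 -0.008 -0.11; 0.004 0.040 -0.004 -0.11; 0.004 0.040 0.001 -0.11; 0.004 0.040 0.005 -0.11; 0.004 0.039 0.010 -0.11; 0.004 0.038 0.014 -0.11; 0.004 0.036 0.018 -0.11; 0.004 0.034 0.022 -0.11; 0.004 0.031 0.026 -0.11; 0.005 0.014 0.007 -0.12; 0.005 0.013 0.009 -0.12; 0.005 0.012 0.011 -0.12; 0.005 0.011 0.012 -0.12; 0.005 0.009 0.013 -0.12; 0.005 0.008 0.014 -0.12; 0.005 0.006 0.015 -0.12; 0.005 0.004 0.016 -0.12; 0.005 0.002 0.016 -0.12; 0.005 0 0.016 -0.12",
  "hand": 0.1
}}

```text
clock: 2.65
position: [0.451, 0.0679, 0.2023]
ee_rot: [0.519, -0.484, -0.513, -0.483]
ft_force: [-0.4, -0.3, -1.6]
grip_width: 0.448
```

```bash
sed -i 's/.replace("-0.000","0").replace("0.000","0").replace("-0.00","0"))/)/' h.py
python3 - <<'E'
from h import *
c,o=snap("wrist","w1.png")
print(o["position"],o["joint_pos"],o["grip_width"])
for a in apricots(c,o,amin=100): print(a)
plan([(0.46,0.04,0.2,88)])
E
```

```text
[0.45096112 0.06790736 0.20225118] [ 0.55781125  0.0270391  -0.81147042  1.90398179  0.03049437  1.21607352
  1.37115191] 0.4480178141592815
(array([267.1, 184.3]), np.int32(499), array([0.4346, 0.0188, 0.014 ]))
(array([336.3, 196.2]), np.int32(476), array([0.441 , 0.0779, 0.014 ]))
(array([258.3, 240.2]), np.int32(452), array([0.4848, 0.0122, 0.014 ]))
(array([320. , 251.1]), np.int32(438), array([0.4912, 0.0672, 0.014 ]))
now [0.4505 0.0707 0.2016] yaw 94.3 tilt 0.47
1
0.002 -0.007 -0.031 0.11
```

View pics/w1.png

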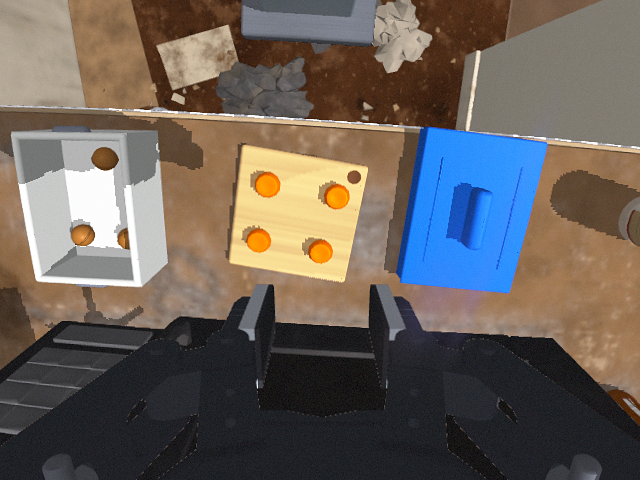

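Run:
```python
from h import *
plan([(0.491,0.067,0.06,95)],step=.03)
```

```text
now [0.4505 0.0707 0.2016] yaw 94.3 tilt 0.47
5
0.028 -0.008 -0.001 -0.00; 0.028 -0.008 -0.001 -0.00; 0.028 -0.008 -0.001 -0.00; 0.028 -0.008 -0.001 -0.00; 0.028 -0.008 -0.001 -0.00
```

>>> {"method": "play_rows", "body": {
  "increments": "0.028 -0.008 -0.001 0; 0.028 -0.008 -0.001 0; 0.028 -0.008 -0.001 0; 0.028 -0.008 -0.001 0; 0.015 -0.004 0 0; 0.005 0 0 0; 0 0 0 0"
}}

```text
clock: 3.4
position: [0.4901, 0.0676, 0.0668]
ee_rot: [0.521, -0.483, -0.512, -0.483]
ft_force: [-0.4, 0.3, -0.1]
grip_width: 0.449
```

Run:
```python
from h import *
plan([(0.491,0.067,0.016,95)],step=.01)
```

```text
now [0.4901 0.0676 0.0668] yaw 93.9 tilt 0.67
6
0.008 -0.000 -0.000 -0.00; 0.008 -0.000 -0.000 -0.00; 0.008 -0.000 -0.000 -0.00; 0.008 -0.000 -0.000 -0.00; 0.008 -0.000 -0.000 -0.00; 0.008 -0.000 -0.000 -0.00
```

>>> {"method": "play_rows", "body": {
  "increments": "0.012 -0.001 0 0; 0.012 0 0 0; 0.012 0 0 0; 0.009 0 0 0; 0.004 0 0 0; 0.002 0 0 0; 0 0 0 0"
}}

```text
clock: 4.1
position: [0.493, 0.0667, 0.0151]
ee_rot: [0.522, -0.483, -0.511, -0.483]
ft_force: [-3.4, -2.5, 6.4]
grip_width: 0.452
```

Run:
```python
from h import *
c,o=snap("wrist","w2.png"); print(o["ft_force"])
plan([(0.491,0.067,0.1,90),(0.475,-0.123,0.1,90),(0.475,-0.123,0.05,90)],step=.04)
```

```text
[-3.44706824 -2.52581302  6.43560017]
now [0.4929 0.0666 0.015 ] yaw 93.8 tilt 0.91
10
-0.028 0.000 -0.000 0.02; -0.028 0.000 -0.000 0.02; -0.028 0.000 -0.000 0.02; 0.000 0.003 -0.038 0.00; 0.000 0.003 -0.038 0.00; 0.000 0.003 -0.038 0.00; 0.000 0.003 -0.038 0.00; 0.000 0.003 -0.038 0.00; 0.025 0.000 0.000 0.00; 0.025 0.000 0.000 0.00
```

View pics/w2.png

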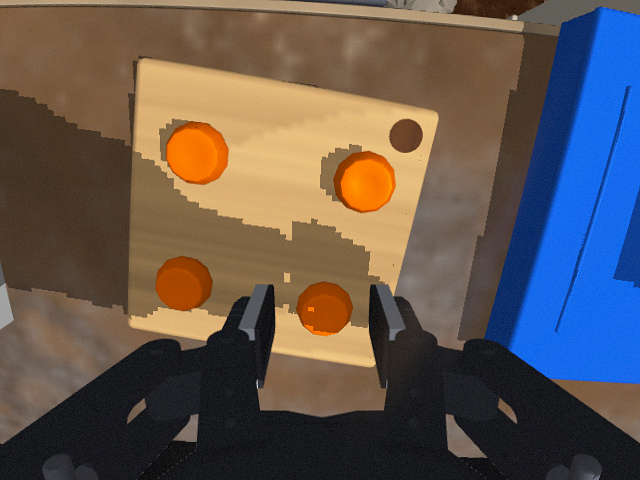

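>>> {"method": "play_rows", "body": {
  "increments": "-0.005 0 0 0; 0 0 0 0; 0 0 0 0; 0 0 0 0; 0 0 0 0; 0 0 0 0; -0.02 0 0 0.02; -0.028 0 0 0.02; -0.028 0 0 0.02; -0.01 0.003 -0.038 0; 0 0.003 -0.038 0; 0 0.003 -0.038 0; 0 0.003 -0.038 0; 0 0.003 -0.025 0; 0 0.001 -0.01 0; 0 0 0 0",
  "hand": 1,
  "squeeze": 30
}}

```text
clock: 5.75
position: [0.4765, -0.1243, 0.1119]
ee_rot: [0.508, -0.497, -0.496, -0.499]
ft_force: [0.5, 0.7, 0.2]
grip_width: 0.231
```

Run:
```python
from h import *
c,o=snap("wrist","w3.png"); print(o["ft_force"])
t,_=snap("top","t3.png")
for a in apricots(t,roi=(200,220,400,290)): print("top",a)
plan([(0.475,-0.123,0.05,90)],step=.03)
```

```text
[0.50834797 0.6585113  0.15252302]
top (array([309.5, 243.5]), np.int32(30), array([0.4846, 0.0117, 0.014 ]))
top (array([286.5, 259.6]), np.int32(27), array([0.4391, 0.0775, 0.014 ]))
top (array([307.4, 261.5]), np.int32(30), array([0.4332, 0.0181, 0.014 ]))
now [ 0.4769 -0.1223  0.1119] yaw 90.6 tilt 0.96
3
0.021 0.001 -0.000 0.00; 0.021 0.001 -0.000 0.00; 0.021 0.001 -0.000 0.00
```

View pics/w3.png

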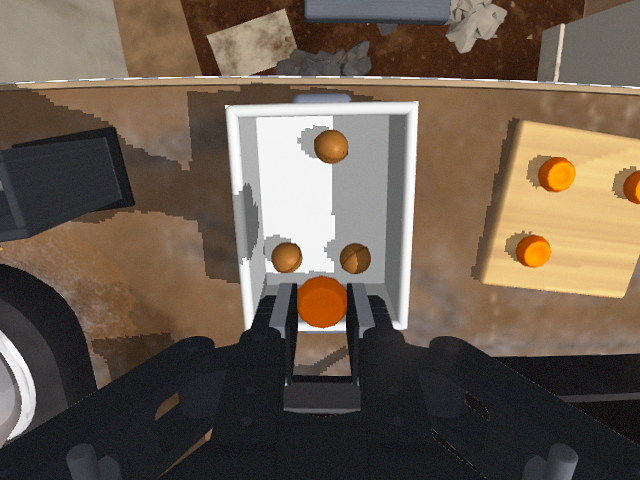

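>>> {"method": "play_rows", "body": {
  "increments": "0.02 0.008 0 0; 0.02 0.008 0 0; 0.014 0 0 0; 0.003 0 0 0; 0 0 0 0"
}}

```text
clock: 6.35
position: [0.4642, -0.1149, 0.0537]
ee_rot: [0.511, -0.492, -0.499, -0.497]
ft_force: [0.2, 0.1, 0.1]
grip_width: 0.231
```

Run:
```python
from h import *
print(get_obs()["grip_width"])
plan([(0.462,-0.123,0.1,90),(0.4847,0.012,0.08,95),(0.4847,0.012,0.06,95)],step=.038)
```

```text
0.2310855488074462
now [ 0.4642 -0.1149  0.0537] yaw 91.2 tilt 1.05
7
-0.023 0.001 -0.004 0.01; -0.023 0.001 -0.004 0.01; 0.005 -0.006 0.034 -0.02; 0.005 -0.006 0.034 -0.02; 0.005 -0.007 0.034 -0.02; 0.005 -0.008 0.033 -0.02; 0.020 0.000 0.000 -0.00
```

>>> {"method": "play_rows", "body": {
  "increments": "0 0 -0.006 0; 0 0 0 0; 0 0 0 0; -0.023 0 0 0; -0.025 0 0 0; -0.01 -0.003 0.02 -0.01; 0.003 -0.006 0.035 -0.01; 0.003 -0.006 0.035 -0.02; 0.004 -0.007 0.035 -0.02; 0.005 -0.002 0.012 0; 0.01 0 0.004 0; 0.005 0 0 0; 0 0 0 0",
  "hand": 0.3
}}

```text
clock: 7.65
position: [0.4853, 0.0293, 0.0861]
ee_rot: [0.529, -0.475, -0.512, -0.483]
ft_force: [0.3, -0.1, 0.6]
grip_width: 0.347
```

Run:
```python
from h import *
c,o=snap("wrist","w4.png"); print(o["grip_width"])
for a in apricots(c,o,amin=100): print(a)
for a in apricots(camera("top"),roi=(200,220,400,290)): print("top",a)
plan([(0.4847,0.012,0.018,95)],step=.012)
```

```text
0.34739715808809624
(array([312.5, 157.7]), np.int32(1251), array([0.4346, 0.0192, 0.014 ]))
(array([422.5, 179.2]), np.int32(1126), array([0.4408, 0.0788, 0.014 ]))
(array([ 64.1, 191.4]), np.int32(735), array([ 0.4638, -0.1189,  0.014 ]))
(array([293.8, 246. ]), np.int32(1057), array([0.4847, 0.0125, 0.014 ]))
top (array([354.5, 250.5]), np.int32(24), array([ 0.4631, -0.1164,  0.014 ]))
now [0.4856 0.0289 0.0868] yaw 94.7 tilt 1.58
6
0.011 0.001 -0.003 -0.00; 0.011 0.001 -0.003 -0.00; 0.011 0.001 -0.003 -0.00; 0.011 0.001 -0.003 -0.00; 0.011 0.001 -0.003 -0.00; 0.011 0.001 -0.003 -0.00
```

View pics/w4.png

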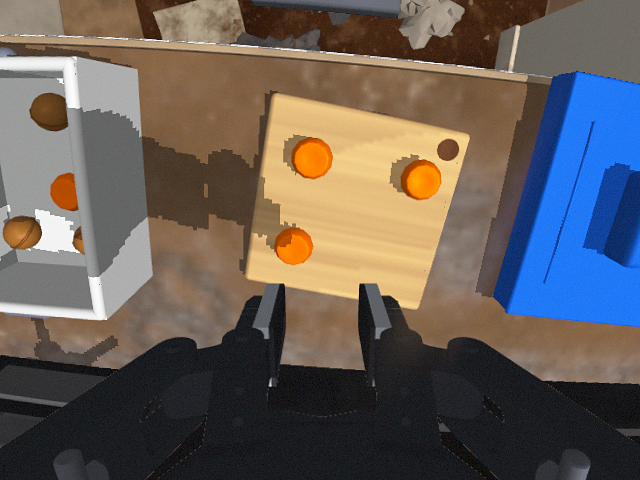

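>>> {"method": "play_rows", "body": {
  "increments": "0.008 0 -0.012 0; 0.012 0.001 -0.004 0; 0.012 0.001 -0.001 0; 0.012 0 0 0; 0.01 0 0 0; 0.004 0 0 0; 0 0 0 0"
}}

```text
clock: 8.45
position: [0.4885, 0.0103, 0.0262]
ee_rot: [0.529, -0.474, -0.51, -0.485]
ft_force: [-6.4, 4.3, 14.9]
grip_width: 0.346
```

Run:
```python
from h import *
o=get_obs(); R=Rn.from_quat(o["ee_rot"]).as_matrix(); print(R[:,0], o["ft_force"])
plan([(0.4847,0.0125,0.018,95)],step=.012)
```

```text
[ 0.02927372 -0.00614364 -0.99955255] [-6.40693072  4.33226659 14.89106751]
now [0.4885 0.0103 0.0262] yaw 94.6 tilt 1.71
1
0.008 0.004 0.003 -0.01
```

Run:
```python
from h import *
c,o=snap("wrist","w5.png")
for a in apricots(c,o,amin=100): print(a)
```

```text
(array([359. , 172.1]), np.int32(2243), array([0.4347, 0.0197, 0.014 ]))
(array([510.7, 202.1]), np.int32(1890), array([0.4411, 0.0799, 0.014 ]))
(array([  6. , 220.8]), np.int32(403), array([ 0.4653, -0.1233,  0.014 ]))
(array([334.6, 297.8]), np.int32(1554), array([0.4877, 0.0153, 0.014 ]))
```

View pics/w5.png

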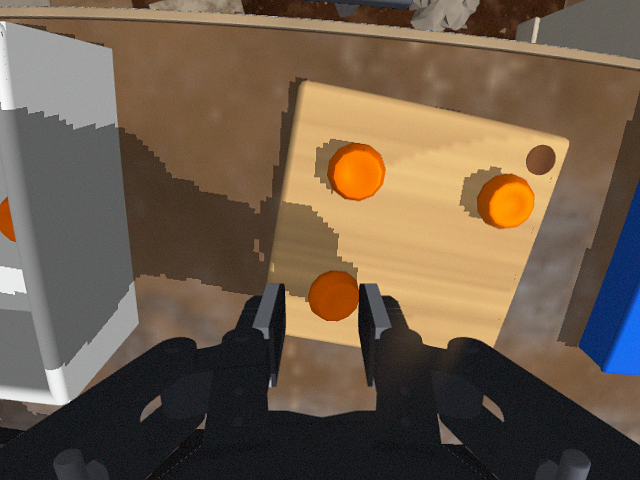

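>>> {"method": "play_rows", "body": {
  "increments": "-0.012 0 0.002 0; -0.002 0.001 0.002 0; 0 0.001 0.001 0; 0 0 0 0; 0 0 0 0",
  "hand": 0.1
}}

```text
clock: 9.0
position: [0.4852, 0.0167, 0.0397]
ee_rot: [0.529, -0.474, -0.511, -0.485]
ft_force: [-0.7, 0.3, -0.3]
grip_width: 0.45
```

Run:
```python
from h import *
c,o=snap("wrist","w6.png"); print(o["grip_width"],o["ft_force"])
for a in apricots(c,o,amin=100): print(a)
plan([(0.4857,0.0135,0.018,95)],step=.012)
```

```text
0.45028528104869253 [-0.69765589  0.27817175 -0.32672035]
(array([340., 174.]), np.int32(1905), array([0.4348, 0.0196, 0.014 ]))
(array([479.6, 201.3]), np.int32(1616), array([0.4411, 0.0796, 0.014 ]))
(array([ 17.9, 217.3]), np.int32(556), array([ 0.4649, -0.1225,  0.014 ]))
(array([311.3, 285.6]), np.int32(1243), array([0.4861, 0.0116, 0.014 ]))
now [0.4852 0.0167 0.0396] yaw 94.7 tilt 1.67
2
0.011 0.000 -0.002 -0.00; 0.011 0.000 -0.002 -0.00
```

>>> {"method": "play_rows", "body": {
  "increments": "0 0 -0.005 0; 0.01 0 0 0; 0.008 0 0 0; 0.003 0 0 0; 0 0 0 0"
}}

```text
clock: 9.55
position: [0.4856, 0.0104, 0.0157]
ee_rot: [0.528, -0.474, -0.511, -0.484]
ft_force: [-0.7, 0.2, -0.1]
grip_width: 0.448
```

Run:
```python
from h import *
o=get_obs(); print(o["grip_width"],o["ft_force"])
plan([(0.4857,0.0135,0.11,90),(0.455,-0.125,0.11,90)],step=.035)
```

```text
0.44774549021511056 [-0.74763069  0.23672679 -0.06090886]
now [0.4856 0.0104 0.0157] yaw 94.6 tilt 1.58
8
-0.031 -0.001 0.001 0.03; -0.031 -0.001 0.001 0.03; -0.031 -0.001 0.001 0.03; -0.000 0.006 -0.028 0.00; -0.000 0.006 -0.028 0.00; -0.000 0.006 -0.028 0.00; -0.000 0.006 -0.028 0.00; -0.000 0.006 -0.028 0.00
```

>>> {"method": "play_rows", "body": {
  "increments": "-0.002 0 0 0; 0 0 0 0; 0 0 0 0; 0 0 0 0; 0 0 0 0; -0.015 0 0 0; -0.028 0 0 0; -0.028 0 0 0; -0.01 0.005 -0.025 0.02; 0 0.006 -0.03 0.02; 0 0.006 -0.03 0.02; 0 0.006 -0.03 0; 0.0 0.006 -0.018 0; 0.01 0.003 -0.005 0; 0.02 0 0 0; 0.015 0 0 0; 0.0 0 0 0",
  "hand": 1
}}

```text
clock: 11.25
position: [0.4611, -0.1295, 0.0665]
ee_rot: [0.517, -0.486, -0.495, -0.501]
ft_force: [0.0, 0.6, 0.4]
grip_width: 0.238
```

Run:
```python
from h import *
c,o=snap("wrist","w7.png"); print(o["grip_width"],o["ft_force"])
for a in apricots(c,o,amin=100): print(a)
plan([(0.455,-0.125,0.065,90)],step=.035)
plan([(0.455,-0.125,0.10,90),(0.435,0.019,0.09,92)],step=.035)
```

```text
0.23778319917500934 [0.02376536 0.59350706 0.35299705]
(array([613.4, 220.1]), np.int32(1136), array([0.4344, 0.0203, 0.014 ]))
(array([346.7, 265.3]), np.int32(1132), array([ 0.463 , -0.1171,  0.014 ]))
(array([321.6, 307.1]), np.int32(2039), array([ 0.4878, -0.1295,  0.014 ]))
now [ 0.4616 -0.1294  0.0674] yaw 91.5 tilt 2.23
1
0.002 0.007 0.005 0.03
now [ 0.4616 -0.1294  0.0674] yaw 91.5 tilt 2.23
6
-0.033 0.005 0.004 0.03; 0.002 0.004 0.029 -0.01; 0.002 0.004 0.029 -0.01; 0.002 0.004 0.029 -0.01; 0.002 0.003 0.029 -0.01; 0.002 0.003 0.029 -0.01
```

View pics/w7.png

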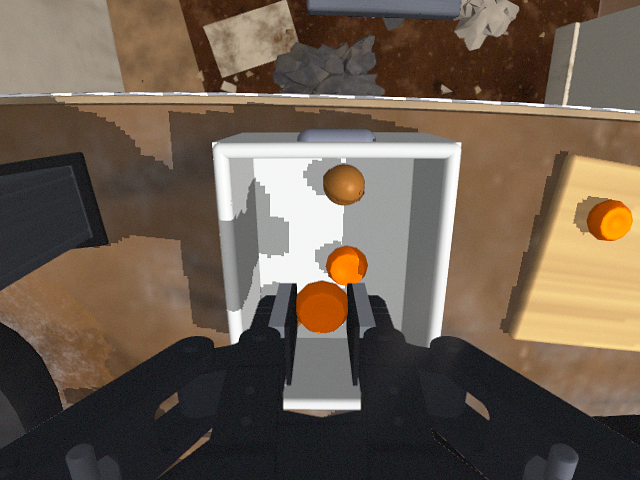

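>>> {"method": "play_rows", "body": {
  "increments": "0 0.012 0.002 0; 0 0.006 0.002 0; 0 0 0 0; 0 0 0 0"
}}

```text
clock: 11.7
position: [0.4428, -0.1242, 0.0687]
ee_rot: [0.519, -0.485, -0.495, -0.501]
ft_force: [-0.2, 0.7, -0.6]
grip_width: 0.242
```

>>> {"method": "play_rows", "body": {
  "increments": "0 0 0 0; 0 0 0 0; 0 0 0 0; -0.015 0 0 0; -0.02 0 0 0; -0.005 0 0.02 0; 0 0.001 0.025 0; 0 0.001 0.025 0; 0 0.001 0.025 0; 0 0.001 0.025 0; 0 0 0.016 0; 0 0 0.006 0; 0 0 0 0; 0 0 0 0",
  "hand": 0.1
}}

```text
clock: 13.1
position: [0.4352, 0.0219, 0.1101]
ee_rot: [0.519, -0.485, -0.493, -0.502]
ft_force: [0.3, 0.5, 0.0]
grip_width: 0.448
```

Run:
```python
from h import *
c,o=snap("wrist","w8.png"); print(o["grip_width"],o["ft_force"], Rn.from_quat(o["ee_rot"]).as_matrix()[:,0])
for a in apricots(c,o,amin=100): print(a)
plan([(0.435,0.0195,0.018,93)],step=.012)
```

```text
0.44769059408767903 [0.29089484 0.50774658 0.01305204] [ 0.04368134 -0.00724836 -0.99901922]
(array([318.7, 232.1]), np.int32(887), array([0.4344, 0.0189, 0.014 ]))
(array([ 98.6, 237.9]), np.int32(795), array([ 0.4424, -0.1232,  0.014 ]))
(array([412.5, 244.2]), np.int32(824), array([0.4407, 0.0783, 0.014 ]))
(array([112.4, 267.9]), np.int32(660), array([ 0.4633, -0.1171,  0.014 ]))
now [0.4352 0.0217 0.1101] yaw 91.4 tilt 2.54
8
0.012 0.001 -0.000 -0.00; 0.012 0.001 -0.000 -0.00; 0.012 0.001 -0.000 -0.00; 0.012 0.001 -0.000 -0.00; 0.012 0.001 -0.000 -0.00; 0.012 0.001 -0.000 -0.00; 0.012 0.001 -0.000 -0.00; 0.012 0.001 -0.000 -0.00
```

View pics/w8.png

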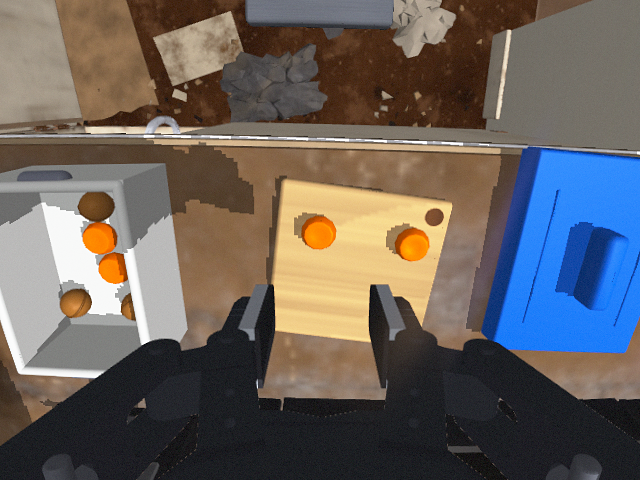

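>>> {"method": "play_rows", "body": {
  "increments": "0.02 0.002 -0.003 0; 0.02 0.001 0 0; 0.02 0.001 0 0; 0.015 0.001 0 0; 0.009 0 0 0; 0.004 0 0 0; 0 0 0 0"
}}

```text
clock: 13.85
position: [0.4357, 0.0114, 0.0192]
ee_rot: [0.517, -0.487, -0.49, -0.505]
ft_force: [-0.4, 0.1, -0.7]
grip_width: 0.45
```

Run:
```python
from h import *
c,o=snap("wrist","w9.png"); print(o["grip_width"],o["ft_force"])
for a in apricots(c,o,amin=100): print(a)
plan([(0.4344,0.0192,0.016,93)],step=.012)
plan([(0.4344,0.0192,0.095,93),(0.48,-0.123,0.095,90)],step=.03)
```

```text
0.4502143399440344 [-0.36957457  0.05076707 -0.69911886]
(array([340.8, 304.2]), np.int32(2161), array([0.4344, 0.0187, 0.014 ]))
(array([484.3, 318.2]), np.int32(1983), array([0.4401, 0.0777, 0.014 ]))
now [0.436  0.0114 0.0196] yaw 90.9 tilt 2.66
1
0.003 0.002 0.008 -0.04
now [0.436  0.0114 0.0196] yaw 90.9 tilt 2.66
8
-0.025 -0.001 0.002 -0.01; -0.025 -0.001 0.002 -0.01; -0.025 -0.001 0.002 -0.01; 0.001 -0.008 -0.029 0.01; 0.001 -0.008 -0.029 0.01; 0.001 -0.008 -0.029 0.01; 0.001 -0.009 -0.029 0.01; 0.001 -0.009 -0.029 0.01
```

>>> {"method": "play_rows", "body": {
  "increments": "0.001 0.001 0.005 0; 0.001 0 0.003 0; 0 0 0 0"
}}

```text
clock: 14.2
position: [0.4361, 0.0199, 0.0189]
ee_rot: [0.518, -0.487, -0.489, -0.506]
ft_force: [-0.2, 0.2, 0.2]
grip_width: 0.449
```

>>> {"method": "play_rows", "body": {
  "increments": "0 0 0 0; 0 0 0 0; 0 0 0 0; 0 0 0 0; 0 0 0 0; -0.015 0 0 0; -0.025 0 0 0; -0.03 0 0 0; -0.013 -0.005 -0.02 0; 0 -0.008 -0.03 0; 0 -0.008 -0.03 0; 0 -0.009 -0.03 0; 0.0 -0.009 -0.022 0; 0 -0.005 -0.008 0; 0.01 0 0 0; 0.01 0 0 0; 0 0 0 0",
  "hand": 1
}}

```text
clock: 15.9
position: [0.4798, -0.1211, 0.0872]
ee_rot: [0.519, -0.486, -0.49, -0.504]
ft_force: [-1.3, -0.4, -0.2]
grip_width: 0.232
```

Run:
```python
from h import *
c,o=snap("wrist","w10.png"); print(o["grip_width"],o["ft_force"])
for a in apricots(c,o,amin=100): print(a)
plan([(0.487,-0.125,0.07,90)],step=.012)
```

```text
0.232157789351072 [-1.25505313 -0.43338605 -0.2043854 ]
(array([320.1, 180.6]), np.int32(1143), array([ 0.4424, -0.1238,  0.014 ]))
(array([331.5, 218.6]), np.int32(974), array([ 0.4635, -0.117 ,  0.014 ]))
(array([321.7, 303.4]), np.int32(1902), array([ 0.5167, -0.1214,  0.014 ]))
now [ 0.48   -0.1209  0.0878] yaw 91.1 tilt 2.84
2
0.009 -0.003 -0.002 0.01; 0.009 -0.003 -0.002 0.01
```

View pics/w10.png

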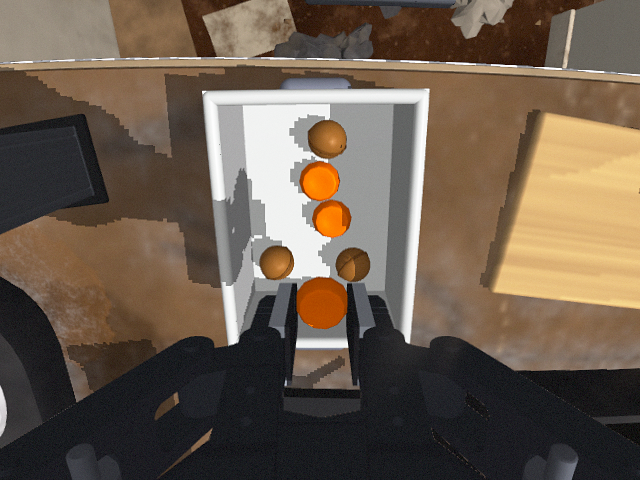

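>>> {"method": "play_rows", "body": {
  "increments": "0.008 -0.004 -0.002 0; 0.008 -0.003 0 0; 0 0 0 0; 0 0 0 0"
}}

```text
clock: 16.35
position: [0.4885, -0.1209, 0.0708]
ee_rot: [0.52, -0.484, -0.491, -0.503]
ft_force: [-0.5, 0.7, 0.7]
grip_width: 0.234
```

>>> {"method": "play_rows", "body": {
  "increments": "0 0 0 0; 0 0 0 0; 0 0 0 0; -0.015 0 0 0; -0.02 0 0 0; -0.005 0.005 0.02 0; 0 0.008 0.03 0; 0 0.008 0.03 0; 0 0.008 0.03 0; 0 0.008 0.03 0; 0 0.006 0.03 0; 0 0.003 0.02 0; 0 0 0.008 0; 0 0 0 0; 0 0 0 0",
  "hand": 0.1
}}

```text
clock: 17.85
position: [0.4334, 0.0872, 0.116]
ee_rot: [0.524, -0.483, -0.488, -0.504]
ft_force: [0.3, -0.1, 0.9]
grip_width: 0.451
```

Run:
```python
from h import *
c,o=snap("wrist","w11.png"); print(o["grip_width"],o["ft_force"], Rn.from_quat(o["ee_rot"]).as_matrix()[:,0])
for a in apricots(c,o,amin=100): print(a)
plan([(0.4405,0.078,0.017,93)],step=.02)
```

```text
0.45142267067099023 [ 0.26852279 -0.09473575  0.9002755 ] [ 0.05741774 -0.01508394 -0.99823628]
(array([ 10.5, 232.9]), np.int32(348), array([ 0.4431, -0.1279,  0.014 ]))
(array([310.5, 238.7]), np.int32(832), array([0.4407, 0.0782, 0.014 ]))
(array([ 22.3, 262.9]), np.int32(112), array([ 0.4654, -0.1245,  0.014 ]))
(array([ 20.2, 290.4]), np.int32(642), array([ 0.4875, -0.1322,  0.014 ]))
now [0.4336 0.0869 0.116 ] yaw 91.4 tilt 3.41
5
0.020 -0.000 -0.001 -0.01; 0.020 -0.000 -0.001 -0.01; 0.020 -0.000 -0.001 -0.01; 0.020 -0.000 -0.001 -0.01; 0.020 -0.000 -0.001 -0.01
```

View pics/w11.png

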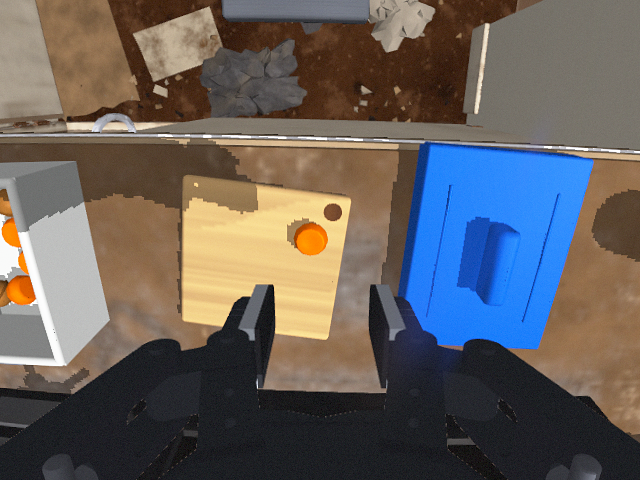

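>>> {"method": "play_rows", "body": {
  "increments": "0.02 0 -0.003 0; 0.02 0 -0.001 0; 0.02 0 -0.001 0; 0.018 0 0 0; 0.01 0 0 0; 0.005 0 0 0; 0 0 0 0"
}}

```text
clock: 18.6
position: [0.4416, 0.0729, 0.0204]
ee_rot: [0.522, -0.487, -0.484, -0.507]
ft_force: [0.3, -0.8, -0.0]
grip_width: 0.448
```

Run:
```python
from h import *
o=get_obs();print(o["ft_force"])
plan([(0.4405,0.078,0.017,93)],step=.02)
```

```text
[ 0.27644108 -0.80091769 -0.00735799]
now [0.4416 0.0729 0.0204] yaw 90.7 tilt 3.46
1
0.003 0.001 0.005 -0.04
```

>>> {"method": "play_rows", "body": {
  "increments": "0.001 0 0.004 0; 0.001 0 0.002 0; 0 0 0 0; 0 0 0 0; 0 0 0 0; -0.015 0 0 0; -0.025 0 0 0; -0.03 0 0 0; -0.013 -0.001 -0.02 0; 0 -0.002 -0.035 0; 0 -0.002 -0.035 0; 0 -0.002 -0.035 0; 0 -0.002 -0.035 0; 0 -0.002 -0.03 0; 0 -0.002 -0.018 0; 0.005 0 -0.006 0; 0.01 0 0 0; 0.01 0 0 0; 0 0 0 0",
  "hand": 1
}}

```text
clock: 20.5
position: [0.458, -0.1368, 0.0884]
ee_rot: [0.527, -0.483, -0.482, -0.506]
ft_force: [-0.5, 1.0, 0.3]
grip_width: 0.236
```

Run:
```python
from h import *
c,o=snap("wrist","w12.png"); print(o["grip_width"],o["ft_force"])
for a in apricots(c,o,amin=100): print(a)
plan([(0.455,-0.143,0.07,90)],step=.02)
```

```text
0.23606104441393572 [-0.47634937  0.99977528  0.32340601]
(array([353.4, 233.5]), np.int32(2062), array([ 0.4519, -0.1209,  0.014 ]))
(array([323.1, 301.1]), np.int32(2247), array([ 0.496, -0.137,  0.014]))
now [ 0.4583 -0.1366  0.089 ] yaw 91.2 tilt 4.13
2
0.009 0.002 -0.003 0.01; 0.009 0.002 -0.003 0.01
```

View pics/w12.png

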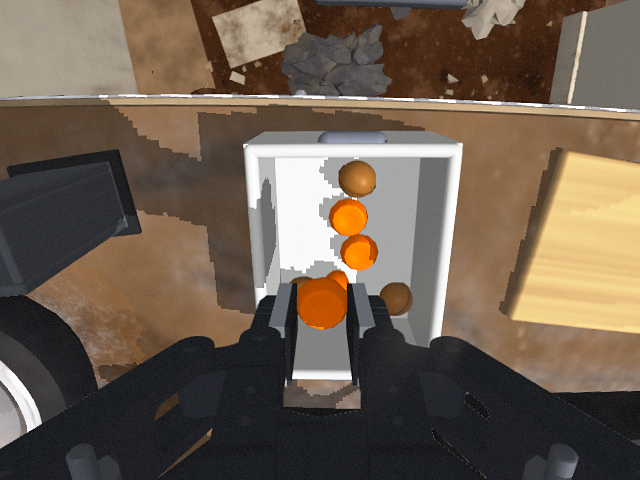

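>>> {"method": "play_rows", "body": {
  "increments": "0.008 0.001 -0.003 0; 0.008 0.001 -0.002 0; 0 0 0 0; 0 0 0 0"
}}

```text
clock: 20.95
position: [0.4577, -0.1406, 0.0717]
ee_rot: [0.528, -0.482, -0.483, -0.506]
ft_force: [1.1, 0.0, 0.2]
grip_width: 0.233
```

>>> {"method": "play_rows", "body": {
  "increments": "0 0 0 0; 0 0 0 0; 0 0 0 0; -0.008 0 0 0; -0.016 0 0 0; -0.02 0 0 0; -0.02 0 0 0; -0.02 0 0 0; -0.02 0 0 0; -0.02 0 0 0; -0.02 0 0 0; -0.01 0 0 0; -0.005 0 0 0; 0 0 0 0; 0 0 0 0",
  "hand": 0.1
}}

```text
clock: 22.45
position: [0.4462, -0.1356, 0.2421]
ee_rot: [0.53, -0.48, -0.482, -0.506]
ft_force: [-0.8, 0.4, 0.0]
grip_width: 0.445
```

Run:
```python
from h import *
c,o=snap("wrist","w13.png"); print(o["grip_width"],o["ft_force"],o["joint_pos"])
for a in apricots(c,o,amin=80): print(a)
cv2.imwrite("pics/t13.png",cv2.resize(camera("top")["img"][220:290,330:490],None,fx=5,fy=5,interpolation=cv2.INTER_CUBIC))
plan([(0.455,-0.143,0.2,90)],step=.02)
```

```text
0.44549184748368015 [-0.75150538  0.41843177  0.01080429] [ 0.9352986  -0.05341884 -0.70707513  1.88170938 -0.03235926  1.22444223
  1.83507771]
(array([339.7, 178.1]), np.int32(340), array([ 0.4423, -0.1243,  0.014 ]))
(array([320.2, 193.6]), np.int32(339), array([ 0.4579, -0.1423,  0.014 ]))
(array([346.4, 200. ]), np.int32(329), array([ 0.4634, -0.117 ,  0.014 ]))
(array([333.8, 222.2]), np.int32(229), array([ 0.4863, -0.1282,  0.014 ]))
now [ 0.4462 -0.1356  0.2419] yaw 91.5 tilt 4.35
3
0.014 -0.002 -0.002 0.01; 0.014 -0.002 -0.002 0.01; 0.014 -0.002 -0.002 0.01
```

View pics/w13.png

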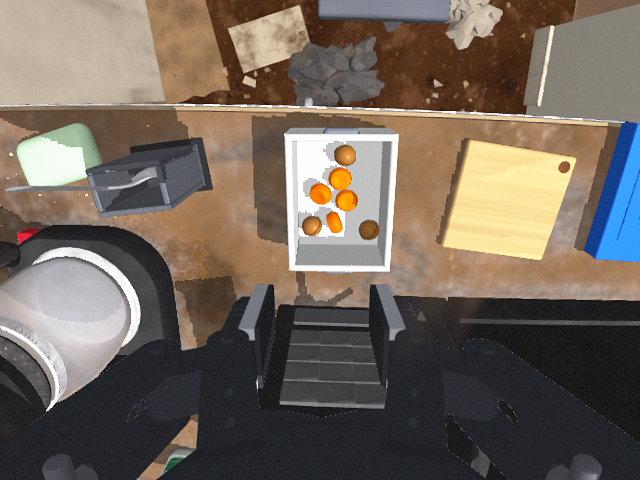

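View pics/t13.png

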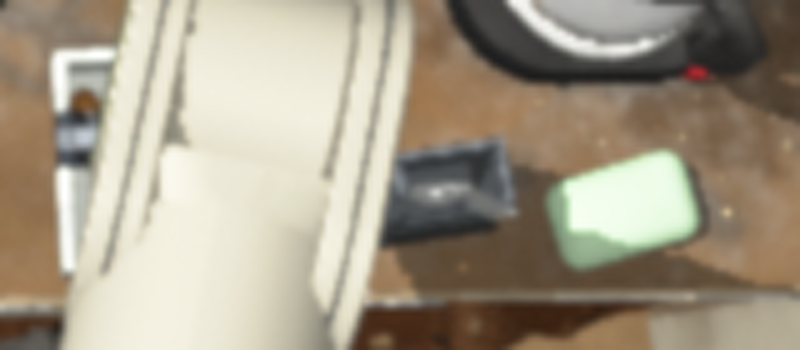

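```bash
cat >> h.py <<'E'
def tri(obs):
    A=[];b=[]
    for c,o,uv in obs:
        R,t=pose(c,o); p=cv2.undistortPoints(np.array(uv,float).reshape(1,1,2),K(c),np.array(c["distortion"])).ravel()
        d=R.T@np.r_[p,1]; d/=np.linalg.norm(d); C=-R.T@t; P=np.eye(3)-np.outer(d,d); A.append(P); b.append(P@C)
    X=np.linalg.solve(sum(A),sum(b)); return X,[(w2px(c,X,o)[0]-uv).round(1).tolist() for c,o,uv in obs]
E
python3 - <<'E'
from h import *
o=get_obs(); w=camera("wrist"); t=camera("top"); s=camera("scene")
print("end",tri([(t,None,(433.3,263)),(s,None,(438.6,182.4)),(w,o,(5,188))]))
print("end",tri([(t,None,(433.3,263)),(s,None,(438.6,182.4))]))
print("rim", px2w(w,[(287,130),(397,130),(388,271),(290,269)],.058,o))
cv2.imwrite("pics/w13z.png",cv2.resize(w["img"][110:230,0:220],None,fx=3.6,fy=3.6,interpolation=cv2.INTER_CUBIC))
cv2.imwrite("pics/s13z.png",cv2.resize(s["img"][160:270,360:490],None,fx=5,fy=5,interpolation=cv2.INTER_CUBIC))
E
```

```text
end (array([ 0.41314585, -0.30100841,  0.1900062 ]), [[-0.9, -0.8], [1.5, -0.1], [1.1, 0.2]])
end (array([ 0.4133256 , -0.30095486,  0.18958654]), [[-0.9, -0.8], [1.4, 0.0]])
rim [[ 0.39506866 -0.16893863  0.058     ]
 [ 0.39240965 -0.08183555  0.058     ]
 [ 0.51577944 -0.07845721  0.058     ]
 [ 0.5170467  -0.16675529  0.058     ]]
```

View pics/w13z.png

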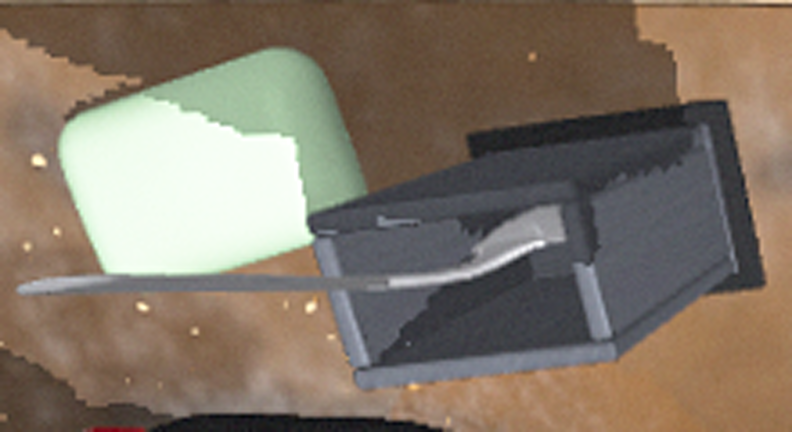

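View pics/s13z.png

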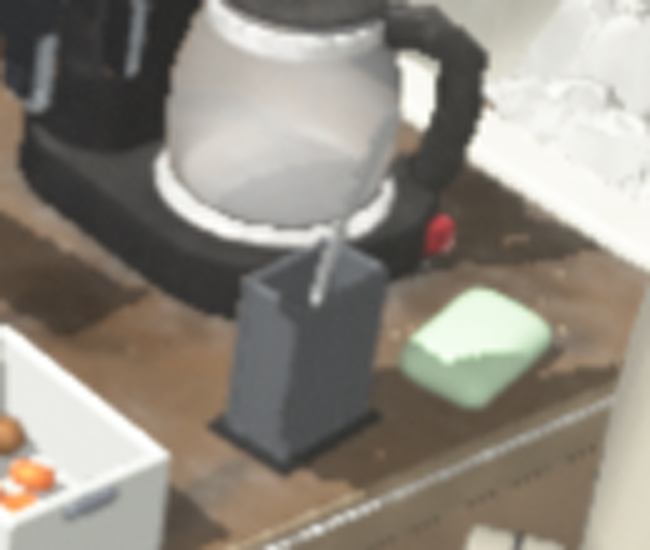

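Run:
```python
from h import *
o=get_obs(); w=camera("wrist"); t=camera("top")
z=lambda L:[(a/3.6,b/3.6+110) for a,b in L]
F=px2w(w,z([(470,135),(725,100),(765,285)]),.002,o); print("foot",F.round(4)); 
for a,b in((0,1),(1,2)): d=F[b]-F[a]; print(np.linalg.norm(d),np.degrees(np.arctan2(d[1],d[0])))
H=px2w(w,z([(310,220),(358,380),(614,350),(578,188)]),.09,o); print("rim",H.round(4),H.mean(0))
for a,b in((0,1),(1,2),(2,3),(3,0)): d=H[b]-H[a]; print(np.linalg.norm(d),np.degrees(np.arctan2(d[1],d[0])))
# spoon handle where it crosses rim plane etc: points along in wrist, heights by assumption
```

```text
foot [[ 0.4199 -0.3288  0.002 ]
 [ 0.4096 -0.2571  0.002 ]
 [ 0.4597 -0.2497  0.002 ]]
0.0723710466105287 98.23369754600756
0.05070880797435857 8.407149590541568
rim [[ 0.4253 -0.3209  0.09  ]
 [ 0.461  -0.3162  0.09  ]
 [ 0.4524 -0.2566  0.09  ]
 [ 0.4175 -0.2605  0.09  ]] [ 0.43903423 -0.28854511  0.09      ]
0.03604609118934564 7.442056487702926
0.060290703746993725 98.19936607991333
0.035174624233686544 -173.54549497230784
0.06089173030772446 -82.63304952992154
```

Run:
```python
from h import *
plan([(0.4125,-0.299,0.235,98)],step=.02)
```

```text
now [ 0.4464 -0.1356  0.2423] yaw 91.5 tilt 4.38
9
0.001 0.004 -0.018 -0.01; 0.001 0.005 -0.018 -0.01; 0.001 0.005 -0.018 -0.01; 0.001 0.005 -0.018 -0.01; 0.001 0.005 -0.018 -0.01; 0.001 0.005 -0.018 -0.01; 0.001 0.006 -0.018 -0.01; 0.001 0.006 -0.018 -0.01; 0.001 0.006 -0.017 -0.01
```

>>> {"method": "play_rows", "body": {
  "increments": "0 0.002 -0.008 -0.01; 0 0.004 -0.015 -0.01; 0.001 0.005 -0.018 -0.01; 0.001 0.005 -0.018 -0.01; 0.001 0.005 -0.018 -0.01; 0.001 0.005 -0.018 -0.01; 0.001 0.005 -0.018 -0.01; 0.001 0.006 -0.018 -0.01; 0.001 0.006 -0.015 -0.01; 0.001 0.004 -0.01 -0.01; 0.001 0.002 -0.005 -0.01; 0 0 0 0; 0 0 0 0",
  "hand": -0.2
}}

```text
clock: 24.1
position: [0.4056, -0.313, 0.232]
ee_rot: [0.558, -0.452, -0.511, -0.473]
ft_force: [-0.4, 0.1, -0.4]
grip_width: 0.601
```

Run:
```python
from h import *
c,o=snap("wrist","w14.png"); snap("top","t14.png"); s,_=snap("scene","s14.png")
print(o["grip_width"],o["joint_pos"])
plan([(0.415,-0.299,0.159,98)],step=.02)
print(w2px(c,[[0.4133,-0.301,0.19]],o))
cv2.imwrite("pics/s14z.png",cv2.resize(s["img"][100:260,360:520],None,fx=3.7,fy=3.7,interpolation=cv2.INTER_CUBIC))
```

```text
0.6008378261006015 [ 1.09343641  0.07063611 -0.52885642  1.79673309  0.01630318  1.21277832
  2.27673427]
now [ 0.4058 -0.3127  0.2322] yaw 98.2 tilt 4.26
4
0.018 -0.002 0.004 0.00; 0.018 -0.002 0.004 0.00; 0.018 -0.002 0.004 0.00; 0.018 -0.002 0.004 0.00
[[346.45887494 284.72404402]]
```

View pics/w14.png

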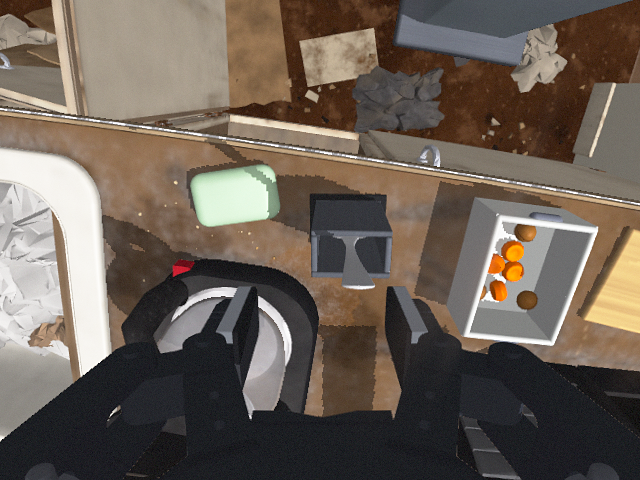

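View pics/s14z.png

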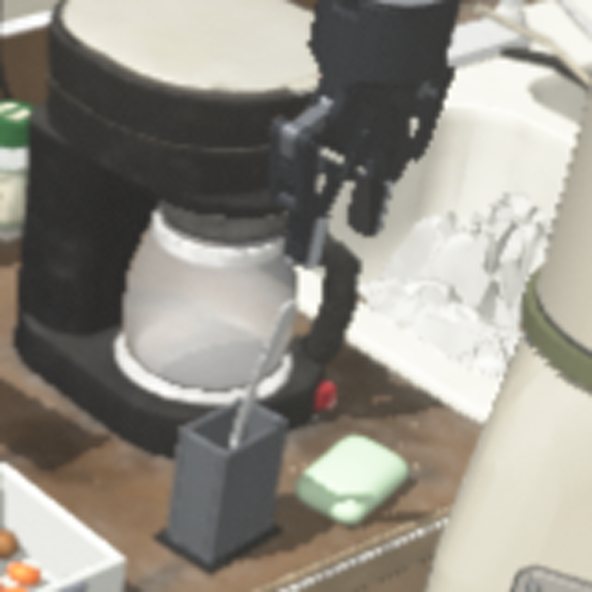

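>>> {"method": "play_rows", "body": {
  "increments": "0 -0.004 0.008 0; 0 -0.004 0.006 0; 0.008 0 0.003 0; 0.016 0 0 0; 0.018 0 0 0; 0.016 0 0 0; 0.008 0 0 0; 0.004 0 0 0; 0 0 0 0"
}}

```text
clock: 25.15
position: [0.4185, -0.2905, 0.1589]
ee_rot: [0.56, -0.45, -0.511, -0.471]
ft_force: [0.1, 0.2, 1.0]
grip_width: 0.602
```

Run:
```python
from h import *
c,o=snap("wrist","w15.png")
print(o["ft_force"])
plan([(0.415,-0.2945,0.159,98)],step=.02)
```

```text
[0.05842453 0.16253524 1.03203998]
now [ 0.4187 -0.2906  0.1593] yaw 98.6 tilt 4.35
1
0.000 0.004 -0.003 0.01
```

View pics/w15.png

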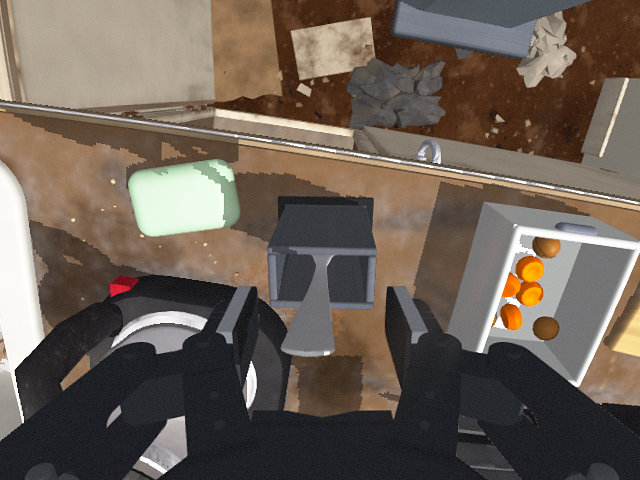

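>>> {"method": "play_rows", "body": {
  "increments": "0 0.002 -0.003 0; 0 0 -0.001 0; 0 0 0 0; 0 0 0 0; 0 0 0 0; 0 0 0 0; 0 0 0 0; 0 0 0 0",
  "hand": 1,
  "squeeze": 80
}}

```text
clock: 26.0
position: [0.4179, -0.2961, 0.1614]
ee_rot: [0.561, -0.45, -0.51, -0.471]
ft_force: [1.0, -0.2, -0.3]
grip_width: 0.197
```

>>> {"method": "play_rows", "body": {
  "increments": "-0.008 -0.001 0 0; -0.012 -0.001 0 0; -0.015 -0.001 0 0; -0.015 -0.001 0 0; -0.015 -0.001 0 0; -0.015 -0.001 0 0; -0.015 -0.001 0 0; -0.012 -0.001 0 0; -0.008 0 0 0; -0.003 0 0 0; 0 0 0 0"
}}

```text
clock: 27.1
position: [0.4178, -0.291, 0.2927]
ee_rot: [0.564, -0.45, -0.508, -0.471]
ft_force: [0.2, -0.0, 0.2]
grip_width: 0.2
```

Run:
```python
from h import *
c,o=snap("wrist","w16.png"); s,_=snap("scene","s16.png");t,_=snap("top","t16.png")
print(o["ft_force"],o["grip_width"]); plan([(0.42,-0.14,0.29,95)],step=.03)
cv2.imwrite("pics/s16z.png",cv2.resize(s["img"][100:280,330:520],None,fx=3.3,fy=3.3,interpolation=cv2.INTER_CUBIC))
```

```text
[ 0.23301018 -0.00711307  0.21709702] 0.19969897519588686
now [ 0.4175 -0.2908  0.2918] yaw 98.6 tilt 4.72
6
-0.000 -0.004 0.025 0.01; -0.000 -0.004 0.025 0.01; -0.000 -0.004 0.025 0.01; -0.000 -0.003 0.025 0.01; -0.000 -0.003 0.025 0.01; -0.000 -0.003 0.025 0.01
```

View pics/w16.png

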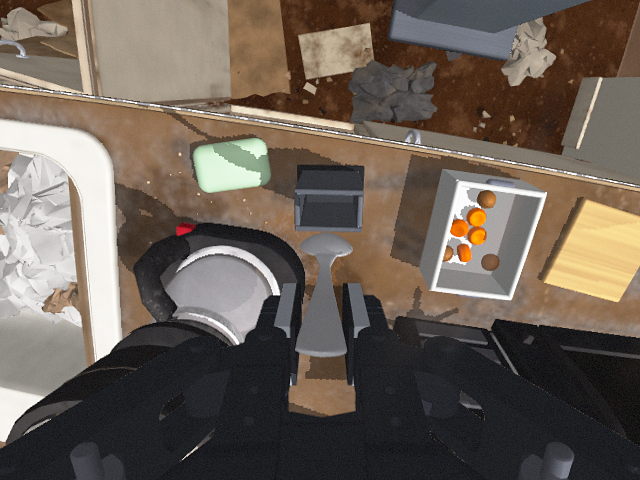

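View pics/s16z.png

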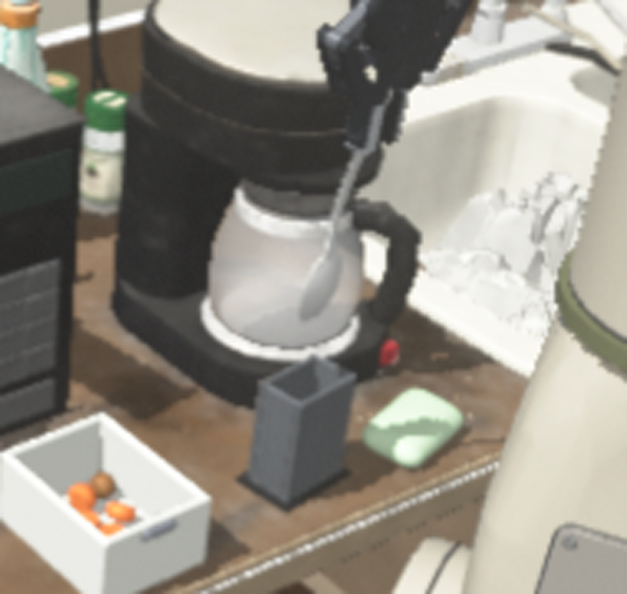

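Run:
```python
from h import *
o=get_obs();w=camera("wrist");s=camera("scene")
X,r=tri([(w,o,(326,240)),(s,None,(425.5,196.4))]);print("tip",X,r)
R=Rn.from_quat(o["ee_rot"]).as_matrix(); print("tool coords",R.T@(X-o["position"]), "offs world",X-o["position"])
```

```text
tip [ 0.44366494 -0.29045245  0.14155759] [[-1.1, -3.0], [-0.9, -0.6]]
tool coords [ 0.15171448 -0.01491733  0.00222386] offs world [ 0.02616565  0.00039472 -0.15019972]
```

Run:
```python
from h import *
plan([(0.396,-0.142,0.275,92)],step=.018)
```

```text
now [ 0.4175 -0.2908  0.2917] yaw 98.6 tilt 4.71
9
0.001 -0.000 0.017 0.01; 0.001 0.000 0.017 0.01; 0.001 0.000 0.017 0.01; 0.001 0.001 0.017 0.01; 0.001 0.001 0.017 0.01; 0.001 0.001 0.017 0.01; 0.001 0.001 0.017 0.01; 0.001 0.001 0.017 0.01; 0.001 0.002 0.017 0.01
```

>>> {"method": "play_rows", "body": {
  "increments": "0 0 0.006 0.01; 0.001 0 0.012 0.01; 0.001 0 0.016 0.01; 0.001 0 0.017 0.01; 0.001 0.001 0.017 0.01; 0.001 0.001 0.017 0.01; 0.001 0.001 0.017 0.01; 0.001 0.001 0.017 0.01; 0.001 0.001 0.014 0.01; 0.001 0.002 0.01 0.01; 0.001 0.001 0.006 0.01; 0 0 0 0; 0 0 0 0"
}}

```text
clock: 28.65
position: [0.3927, -0.1277, 0.2738]
ee_rot: [0.535, -0.479, -0.482, -0.502]
ft_force: [0.4, 0.0, -0.4]
grip_width: 0.197
```

Run:
```python
from h import *
c,o=snap("wrist","w17.png"); s,_=snap("scene","s17.png");t,_=snap("top","t17.png")
print(o["ft_force"],o["grip_width"],o["joint_pos"]); plan([(0.398,-0.142,0.2,92)],step=.018)
cv2.imwrite("pics/s17z.png",cv2.resize(s["img"][130:300,300:480],None,fx=3.5,fy=3.5,interpolation=cv2.INTER_CUBIC))
```

```text
[ 0.42066791  0.00856716 -0.40793966] 0.197020698749619 [ 0.98995356 -0.23463545 -0.6677083   1.94327344 -0.14738754  1.30400862
  1.96947676]
now [ 0.3928 -0.1279  0.2737] yaw 92.0 tilt 4.67
5
0.015 0.000 -0.002 -0.00; 0.015 0.000 -0.002 -0.00; 0.015 0.000 -0.002 -0.00; 0.015 0.000 -0.002 -0.00; 0.015 0.000 -0.002 -0.00
```

View pics/w17.png

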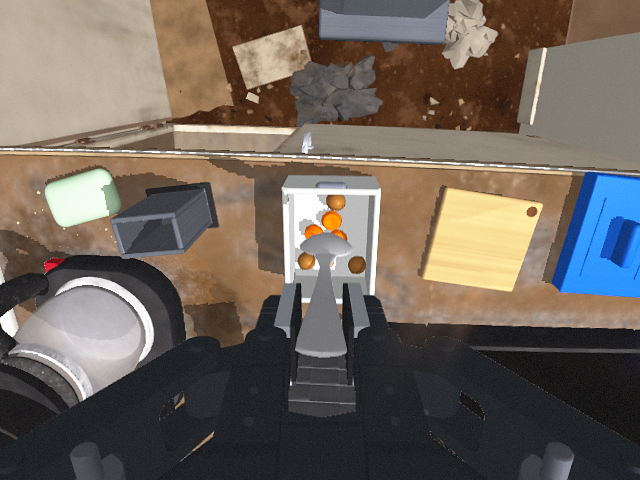

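View pics/s17z.png

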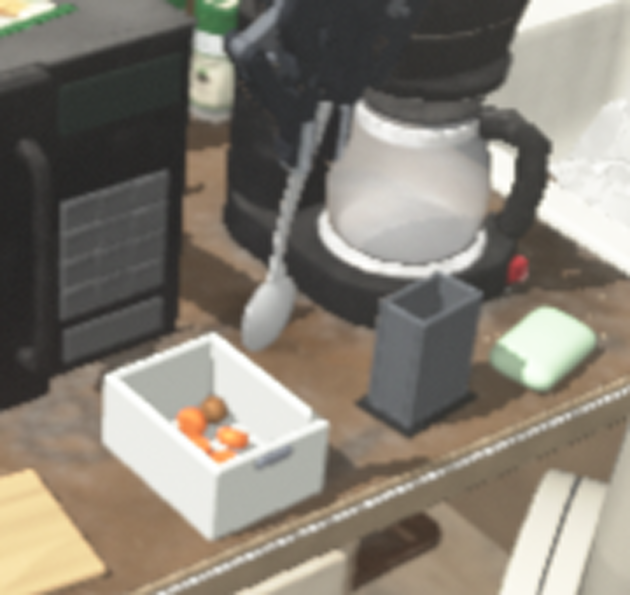

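Run:
```python
from h import *
o=get_obs();w=camera("wrist");s=camera("scene")
R=Rn.from_quat(o["ee_rot"]).as_matrix()
for off in ([.1517,-.0149,.0022],[.157,-.015,.002],[.159,-.018,.002],[.159,-.012,.002]):
    X=o["position"]+R@np.array(off); print(X.round(4),w2px(w,X,o).round(1),w2px(s,X).round(1))
print(tri([(w,o,(327,238)),(s,None,(373.4,229.4))]))
```

```text
[ 0.4191 -0.1294  0.1236] [[324.8 236.9]] [[375.1 228.5]]
[ 0.4196 -0.1297  0.1183] [[324.5 235.1]] [[374.9 230.3]]
[ 0.4228 -0.1297  0.1165] [[324.5 238. ]] [[373.9 230.2]]
[ 0.4168 -0.1299  0.1161] [[324.5 230.8]] [[375.6 231.7]]
(array([ 0.4215905 , -0.12744038,  0.12016172]), [[0.2, 0.4], [0.1, 0.1]])
```

>>> {"method": "play_rows", "body": {
  "increments": "0 0 -0.006 0; 0 0 -0.005 0; 0.006 0.001 -0.002 0; 0.012 0.001 0 0; 0.015 0.001 0 0; 0.015 0.001 0 0; 0.015 0.001 0 0; 0.01 0.001 0 0; 0.006 0.001 0 0; 0.002 0 0 0; 0 0 0 0"
}}

```text
clock: 30.0
position: [0.3909, -0.1451, 0.1846]
ee_rot: [0.533, -0.479, -0.483, -0.503]
ft_force: [-0.5, 1.0, 0.5]
grip_width: 0.198
```

Run:
```python
from h import *
c,o=snap("wrist","w18.png"); 
R=Rn.from_quat(o["ee_rot"]).as_matrix();print(o["ft_force"],"tip",o["position"]+R@np.array([.157,-.0165,.002])); plan([(0.393,-0.142,0.172,92)],step=.01)
```

```text
[-0.47981437  1.00647738  0.47111512] tip [ 0.41889442 -0.14652808  0.02923717]
now [ 0.391  -0.1451  0.1849] yaw 91.9 tilt 4.51
2
0.006 -0.001 0.002 -0.00; 0.006 -0.001 0.002 -0.00
```

View pics/w18.png

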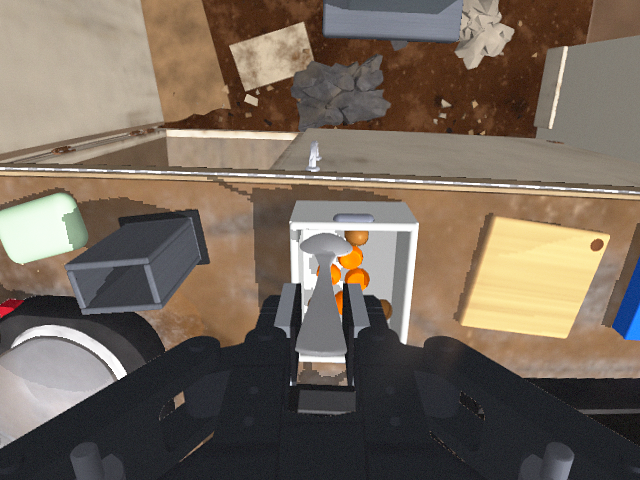

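>>> {"method": "play_rows", "body": {
  "increments": "0.006 0 0.003 0; 0.004 0 0.001 0; 0 0 0 0; 0 0 0 0"
}}

```text
clock: 30.45
position: [0.3925, -0.1412, 0.1751]
ee_rot: [0.534, -0.479, -0.482, -0.503]
ft_force: [0.4, -0.4, -0.4]
grip_width: 0.199
```

Run:
```python
from h import *
o=get_obs(); 
R=Rn.from_quat(o["ee_rot"]).as_matrix();print(R,o["ft_force"],"tip",o["position"]+R@np.array([.157,-.0165,.002])); plan([(0.452,-0.124,0.172,92)],step=.005)
```

```text
[[ 0.07614783 -0.99655655 -0.03281069]
 [-0.02705089 -0.03495886  0.99902259]
 [-0.99672953 -0.07518584 -0.02961978]] [ 0.39595904 -0.38624709 -0.44673907] tip [ 0.42083979 -0.14286324  0.01976492]
now [ 0.3925 -0.1412  0.1751] yaw 91.9 tilt 4.64
13
0.001 -0.005 0.001 -0.00; 0.001 -0.005 0.001 -0.00; 0.001 -0.005 0.001 -0.00; 0.001 -0.005 0.001 -0.00; 0.001 -0.005 0.001 -0.00; 0.001 -0.005 0.001 -0.00; 0.001 -0.005 0.001 -0.00; 0.001 -0.005 0.001 -0.00; 0.001 -0.005 0.001 -0.00; 0.001 -0.005 0.001 -0.00; 0.001 -0.005 0.001 -0.00; 0.001 -0.005 0.001 -0.00; 0.001 -0.005 0.001 -0.00
```

>>> {"method": "play_rows", "body": {
  "increments": "0.001 -0.003 0.001 0; 0.001 -0.005 0.002 0; 0 -0.005 0.002 0; 0.001 -0.005 0.002 0; 0 -0.005 0.002 0; 0.001 -0.005 0.002 0; 0 -0.005 0.002 0; 0 -0.005 0.002 0; 0 -0.005 0.002 0; 0 -0.005 0.002 0; 0 0 0 0"
}}

```text
clock: 31.55
position: [0.4452, -0.1185, 0.1746]
ee_rot: [0.534, -0.479, -0.482, -0.503]
ft_force: [0.5, 0.2, -1.0]
grip_width: 0.197
```

Run:
```python
from h import *
c,o=snap("wrist","w19.png"); s,_=snap("scene","s19.png")
R=Rn.from_quat(o["ee_rot"]).as_matrix();print(o["ft_force"],"tip",o["position"]+R@np.array([.157,-.0165,.002]))
print(o["position"])
cv2.imwrite("pics/z19.png",np.hstack([cv2.resize(c["img"][180:390,240:450],(400,400)),cv2.resize(s["img"][200:300,300:400],(400,400))]))
```

```text
[ 0.51082921  0.20390321 -1.00924604] tip [ 0.47374029 -0.12017013  0.01933924]
[ 0.445212  -0.1185496  0.1746092]
```

View pics/z19.png

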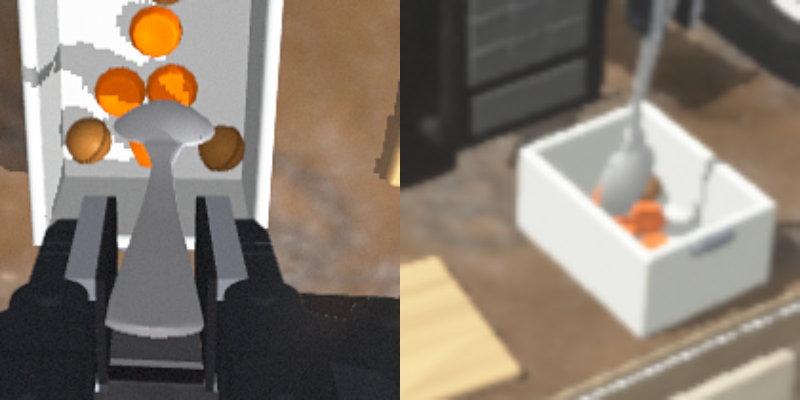

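>>> {"method": "play_rows", "body": {
  "increments": "0.003 -0.004 0 0; 0.003 -0.005 0 0; 0.001 -0.003 -0.001 0; 0 0 0 0; 0 0 0 0"
}}

```text
clock: 32.15
position: [0.4582, -0.1204, 0.168]
ee_rot: [0.534, -0.479, -0.481, -0.503]
ft_force: [-0.4, 0.1, -0.4]
grip_width: 0.199
```

Run:
```python
from h import *
c,o=snap("wrist","w20.png"); s,_=snap("scene","s20.png")
R=Rn.from_quat(o["ee_rot"]).as_matrix();print(o["ft_force"],"tip",o["position"]+R@np.array([.157,-.0165,.002]))
print(o["position"])
cv2.imwrite("pics/z20.png",np.hstack([cv2.resize(c["img"][180:390,240:450],(400,400)),cv2.resize(s["img"][200:300,300:400],(400,400))]))
```

```text
[-0.42553632  0.05369046 -0.43716956] tip [ 0.48666741 -0.12213706  0.01270101]
[ 0.45815804 -0.12037572  0.16797291]
```

View pics/z20.png

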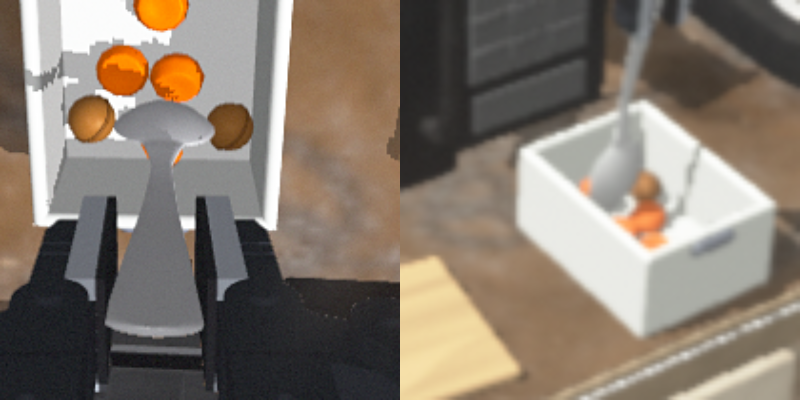

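>>> {"method": "play_rows", "body": {
  "increments": "0 0.003 0 0; -0.001 0.006 0 0; 0 0.006 0 0; -0.001 0.006 0 0; 0 0.006 0 0; -0.001 0.006 0 0; 0 0.006 0 0; -0.001 0.006 0 0; 0 0.006 0 0; 0 0.005 0 0; 0 0.003 0 0; 0 0 0 0"
}}

```text
clock: 33.45
position: [0.394, -0.1228, 0.1686]
ee_rot: [0.535, -0.479, -0.48, -0.504]
ft_force: [0.9, -0.4, 0.3]
grip_width: 0.196
```

Run:
```python
from h import *
c,o=snap("wrist","w21.png"); s,_=snap("scene","s21.png")
R=Rn.from_quat(o["ee_rot"]).as_matrix();print(o["ft_force"],"tip",o["position"]+R@np.array([.157,-.0165,.002]))
print(o["position"])
cv2.imwrite("pics/z21.png",np.hstack([cv2.resize(c["img"][180:390,240:450],(400,400)),cv2.resize(s["img"][200:300,300:400],(400,400))]))
```

```text
[ 0.90199046 -0.37615262  0.29166073] tip [ 0.42303683 -0.1249242   0.01339623]
[ 0.39402918 -0.1227791   0.16857098]
```

View pics/z21.png

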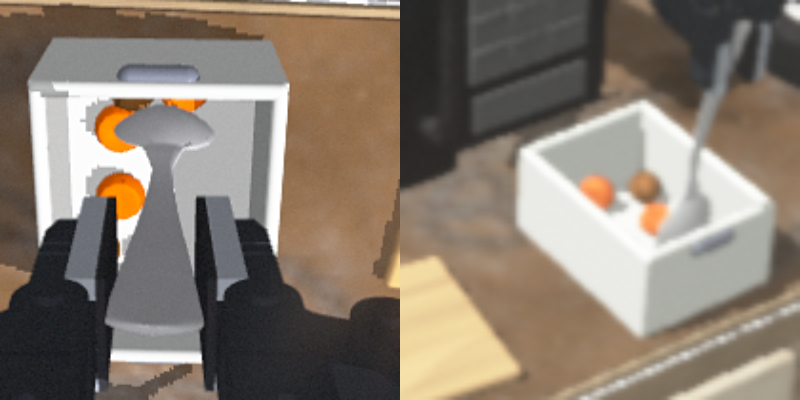

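>>> {"method": "play_rows", "body": {
  "increments": "0 -0.003 0 0; 0.001 -0.006 0 0; 0 -0.006 0 0; 0.001 -0.006 0 0; 0 -0.006 0 0; 0.001 -0.006 0 0; 0 -0.006 0 0; 0.001 -0.006 0 0; 0 -0.006 0 0; 0 -0.006 0 0; 0 -0.003 0 0; 0 0 0 0"
}}

```text
clock: 34.75
position: [0.4597, -0.1201, 0.1679]
ee_rot: [0.534, -0.479, -0.481, -0.504]
ft_force: [-0.9, 0.7, -2.0]
grip_width: 0.195
```

Run:
```python
from h import *
c,o=snap("wrist","w22.png"); s,_=snap("scene","s22.png")
R=Rn.from_quat(o["ee_rot"]).as_matrix();print(o["ft_force"],"tip",o["position"]+R@np.array([.157,-.0165,.002]))
print(o["position"])
cv2.imwrite("pics/z22.png",np.hstack([cv2.resize(c["img"][180:390,240:450],(400,400)),cv2.resize(s["img"][200:300,300:400],(400,400))]))
```

```text
[-0.90981117  0.74954465 -1.96914436] tip [ 0.48826609 -0.12173438  0.01266719]
[ 0.45973402 -0.12008128  0.16793612]
```

View pics/z22.png

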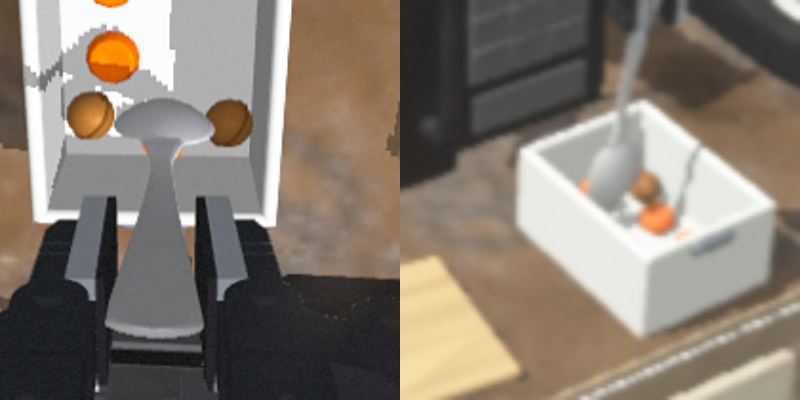

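>>> {"method": "play_rows", "body": {
  "increments": "0 0.003 0 0; -0.001 0.006 0 0; 0 0.006 0 0; -0.001 0.006 0 0; 0 0.006 0 0; -0.001 0.006 0 0; 0 0.006 0 0; -0.001 0.006 0 0; 0 0.006 0 0; 0 0.005 0 0; 0 0.003 0 0; 0 0 0 0; 0 0 0 0; -0.006 0 0 0; -0.012 -0.001 0 0; -0.015 -0.001 0 0; -0.015 -0.001 0 0; -0.012 -0.001 0 0; -0.006 0 0 0; 0 0 0 0"
}}

```text
clock: 36.85
position: [0.3934, -0.1197, 0.2405]
ee_rot: [0.535, -0.479, -0.481, -0.503]
ft_force: [0.7, -0.3, -0.5]
grip_width: 0.197
```

Run:
```python
from h import *
c,o=snap("wrist","w23.png"); s,_=snap("scene","s23.png")
R=Rn.from_quat(o["ee_rot"]).as_matrix();print(o["ft_force"],"tip",o["position"]+R@np.array([.157,-.0165,.002]))
plan([(0.405,-0.135,0.29,92),(0.411,-0.2885,0.29,98)],step=.018)
cv2.imwrite("pics/z23.png",np.hstack([cv2.resize(c["img"][160:370,220:430],(400,400)),cv2.resize(s["img"][200:300,300:400],(400,400))]))
```

```text
[ 0.69303109 -0.28634595 -0.53973197] tip [ 0.42213963 -0.12162568  0.08530532]
now [ 0.393  -0.1197  0.2395] yaw 91.8 tilt 4.73
13
-0.012 -0.004 -0.004 -0.00; -0.012 -0.004 -0.004 -0.00; -0.012 -0.004 -0.004 -0.00; -0.012 -0.004 -0.004 -0.00; 0.001 -0.000 -0.017 -0.01; 0.001 0.000 -0.017 -0.01; 0.001 0.000 -0.017 -0.01; 0.001 0.001 -0.017 -0.01; 0.001 0.001 -0.017 -0.01; 0.001 0.001 -0.017 -0.01; 0.001 0.001 -0.017 -0.01; 0.001 0.001 -0.017 -0.01; 0.001 0.002 -0.017 -0.01
```

View pics/z23.png

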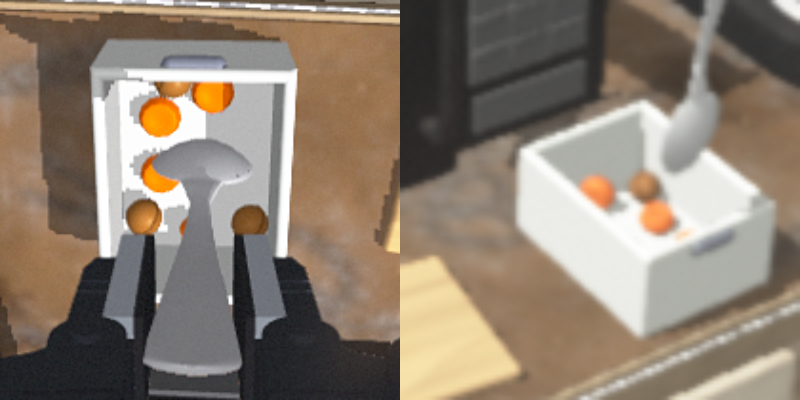

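>>> {"method": "play_rows", "body": {
  "increments": "-0.006 -0.001 -0.002 0; -0.012 -0.003 -0.005 0; -0.012 -0.003 -0.008 0; -0.012 -0.003 -0.014 -0.01; -0.006 -0.002 -0.017 -0.01; 0.001 0 -0.017 -0.01; 0.001 0 -0.017 -0.01; 0.001 0 -0.017 -0.01; 0.001 0 -0.017 -0.01; 0.001 0.001 -0.017 -0.01; 0.001 0.001 -0.014 -0.01; 0.001 0.001 -0.01 -0.01; 0.001 0 -0.006 -0.01; 0 0 -0.002 -0.01; 0 0 0 -0.01; 0 0 0 0"
}}

```text
clock: 38.55
position: [0.412, -0.2951, 0.2941]
ee_rot: [0.565, -0.448, -0.51, -0.469]
ft_force: [-0.2, -0.8, -0.5]
grip_width: 0.198
```

Run:
```python
from h import *
c,o=snap("wrist","w24.png"); s,_=snap("scene","s24.png"); t,_=snap("top","t24.png")
R=Rn.from_quat(o["ee_rot"]).as_matrix();print(o["ft_force"],"tip",o["position"]+R@np.array([.157,-.0165,.002]))
plan([(0.414,-0.2875,0.28,98)],step=.018)
cv2.imwrite("pics/z24.png",np.hstack([cv2.resize(c["img"][150:390,200:440],(400,400)),cv2.resize(s["img"][140:260,370:490],(400,400))]))
```

```text
[-0.20629678 -0.76007538 -0.53485113] tip [ 0.44027403 -0.29505199  0.13874752]
now [ 0.412  -0.2952  0.2942] yaw 98.9 tilt 4.81
1
0.014 -0.002 0.008 0.02
```

View pics/z24.png

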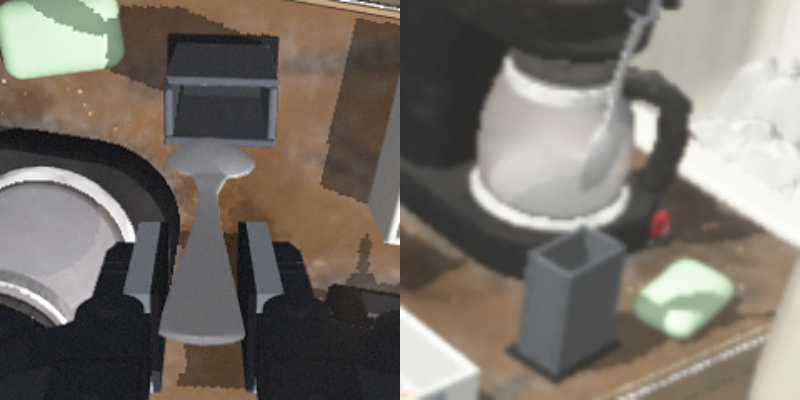

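>>> {"method": "play_rows", "body": {
  "increments": "0.004 0 0.004 0; 0.008 0.001 0.002 0; 0.01 0.001 0 0; 0.008 0.001 0 0; 0.004 0 0 0; 0 0 0 0"
}}

```text
clock: 39.3
position: [0.4103, -0.2892, 0.256]
ee_rot: [0.565, -0.448, -0.51, -0.469]
ft_force: [0.2, 0.3, -0.8]
grip_width: 0.196
```

Run:
```python
from h import *
c,o=snap("wrist","w25.png"); s,_=snap("scene","s25.png")
R=Rn.from_quat(o["ee_rot"]).as_matrix();print(o["ft_force"],"tip",o["position"]+R@np.array([.157,-.0165,.002]))
plan([(0.414,-0.288,0.22,98)],step=.018)
cv2.imwrite("pics/z25.png",np.hstack([cv2.resize(c["img"][150:390,200:440],(400,400)),cv2.resize(s["img"][140:260,370:490],(400,400))]))
```

```text
[ 0.2000633   0.34587375 -0.78236876] tip [ 0.43840967 -0.28911079  0.10066893]
now [ 0.4106 -0.2894  0.2568] yaw 99.0 tilt 4.8
3
0.012 -0.000 0.001 0.01; 0.012 -0.000 0.001 0.01; 0.012 -0.000 0.001 0.01
```

View pics/z25.png

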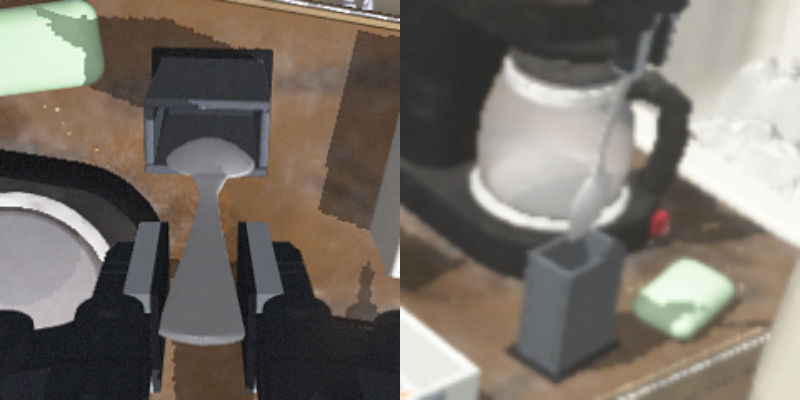

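>>> {"method": "play_rows", "body": {
  "increments": "0.005 0 0 0; 0.01 0 0 0; 0.012 0 0 0; 0.012 0 0 0; 0.012 0 0 0; 0.012 0 0 0; 0.01 0 0 0; 0.006 0 0 0; 0.003 0 0 0; 0 0 0 0"
}}

```text
clock: 40.4
position: [0.4174, -0.2919, 0.1671]
ee_rot: [0.565, -0.448, -0.51, -0.469]
ft_force: [-0.1, -0.2, -0.0]
grip_width: 0.197
```

Run:
```python
from h import *
c,o=snap("wrist","w26.png"); s,_=snap("scene","s26.png")
R=Rn.from_quat(o["ee_rot"]).as_matrix();print(o["ft_force"],"tip",o["position"]+R@np.array([.157,-.0165,.002]))
plan([(0.418,-0.289,0.166,98)],step=.018)
cv2.imwrite("pics/z26.png",np.hstack([cv2.resize(c["img"][150:390,200:440],(400,400)),cv2.resize(s["img"][140:260,370:490],(400,400))]))
```

```text
[-0.14620067 -0.15252808 -0.0417    ] tip [ 0.44558037 -0.29173245  0.01179832]
now [ 0.4177 -0.2921  0.1678] yaw 99.0 tilt 4.8
1
0.002 -0.001 0.003 0.02
```

View pics/z26.png

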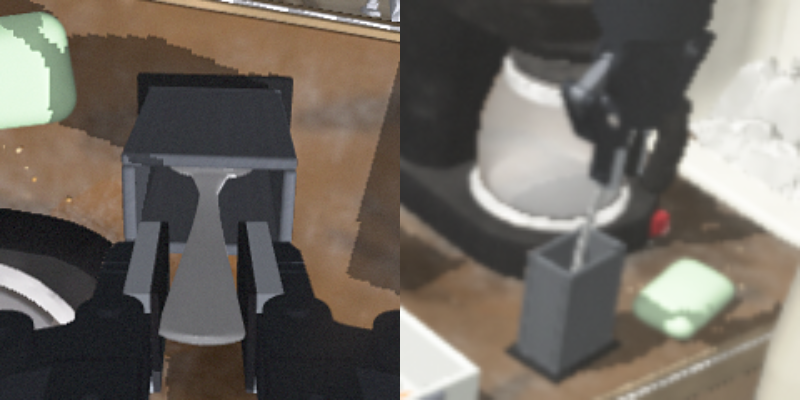

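>>> {"method": "play_rows", "body": {
  "increments": "0.003 0 0 0; 0.001 0 0 0; 0 0 0 0"
}}

```text
clock: 40.8
position: [0.4185, -0.2926, 0.1647]
ee_rot: [0.566, -0.448, -0.509, -0.469]
ft_force: [-0.1, 0.7, -0.1]
grip_width: 0.198
```

>>> {"method": "play_rows", "body": {
  "increments": "0 0 0 0; 0 0 0 0; 0 0 0 0; 0 0 0 0; 0 0 0 0; -0.006 0 0 0; -0.014 0 0 0; -0.018 0 0 0; -0.018 0 0 0; -0.018 0 0 0; -0.012 0 0 0; -0.006 0 0 0; 0 0 0 0",
  "hand": -0.2
}}

```text
clock: 42.1
position: [0.4113, -0.2895, 0.2665]
ee_rot: [0.568, -0.448, -0.507, -0.469]
ft_force: [0.8, 0.6, -0.1]
grip_width: 0.599
```

Run:
```python
from h import *
c,o=snap("wrist","w27.png"); s,_=snap("scene","s27.png"); t,_=snap("top","t27.png")
plan([(0.43,0.0,0.255,92),(0.445,0.19,0.2,90)],step=.03)
cv2.imwrite("pics/z27.png",np.hstack([cv2.resize(c["img"][150:390,200:440],(400,400)),cv2.resize(s["img"][140:260,370:490],(400,400))]))
```

```text
now [ 0.4108 -0.2892  0.2647] yaw 99.0 tilt 5.01
17
0.000 -0.006 0.028 0.01; 0.000 -0.006 0.028 0.01; 0.000 -0.006 0.028 0.01; 0.000 -0.005 0.028 0.01; 0.000 -0.005 0.029 0.01; 0.000 -0.005 0.029 0.01; 0.000 -0.004 0.029 0.01; 0.000 -0.004 0.029 0.01; 0.000 -0.004 0.029 0.01; 0.000 -0.003 0.029 0.01; 0.007 -0.003 0.027 0.01; 0.007 -0.002 0.027 0.01; 0.007 -0.002 0.027 0.01; 0.007 -0.002 0.027 0.01; 0.007 -0.002 0.027 0.01; 0.007 -0.002 0.027 0.01; 0.007 -0.002 0.027 0.01
```

View pics/z27.png

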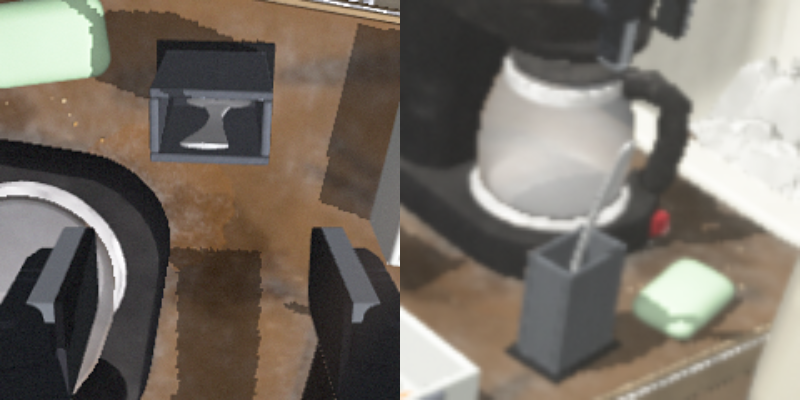

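View pics/s27.png

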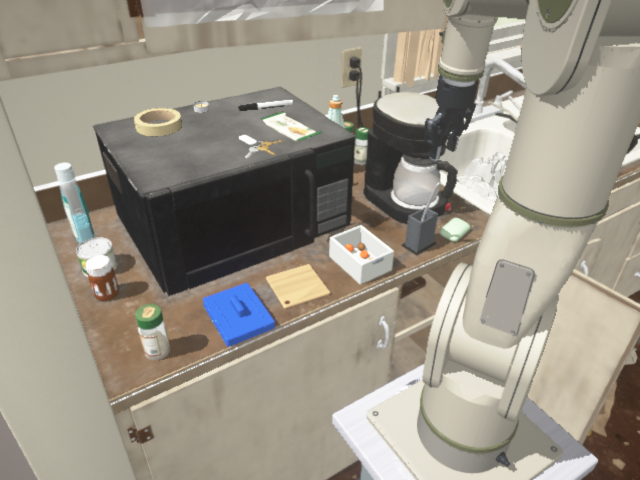

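>>> {"method": "play_rows", "body": {
  "increments": "0 -0.003 0.01 0.01; 0 -0.005 0.02 0.01; 0 -0.006 0.028 0.01; 0 -0.005 0.028 0.01; 0 -0.005 0.029 0.01; 0 -0.005 0.029 0.01; 0 -0.004 0.029 0.01; 0 -0.004 0.029 0.01; 0 -0.004 0.029 0.01; 0 -0.003 0.029 0.01; 0.005 -0.003 0.027 0.01; 0.005 -0.002 0.027 0.01; 0.005 -0.002 0.027 0.01; 0.005 -0.002 0.027 0.01; 0.005 -0.002 0.027 0.01; 0.005 -0.002 0.027 0.01; 0.002 -0.002 0.018 0; 0 0 0.01 0; 0 0 0 0",
  "hand": 0.1
}}

```text
clock: 44.15
position: [0.4303, 0.1948, 0.2084]
ee_rot: [0.52, -0.492, -0.474, -0.512]
ft_force: [-0.2, -0.3, 0.4]
grip_width: 0.449
```

Run:
```python
from h import *
c,o=snap("wrist","w28.png")
for b in blobs(c["img"],(105,120,40),(125,255,255),800):
    u,v=np.nonzero(b[2])[::-1]; hull=cv2.convexHull(np.c_[u,v].astype(np.int32)); q=cv2.approxPolyDP(hull,12,True).reshape(-1,2); print(b[1],q.tolist()); print(px2w(c,q,.02,o).round(4))
plan([(0.4464,0.1937,0.06,90)],step=.03)
```

```text
17730 [[393, 136], [380, 284], [271, 281], [268, 133]]
[[0.3826 0.2477 0.02  ]
 [0.5161 0.2427 0.02  ]
 [0.5133 0.1417 0.02  ]
 [0.3795 0.1466 0.02  ]]
now [0.4303 0.1939 0.2084] yaw 89.4 tilt 4.09
5
0.030 -0.001 0.001 -0.00; 0.030 -0.001 0.001 -0.00; 0.030 -0.001 0.001 -0.00; 0.030 -0.001 0.001 -0.00; 0.030 -0.001 0.001 -0.00
```

View pics/w28.png

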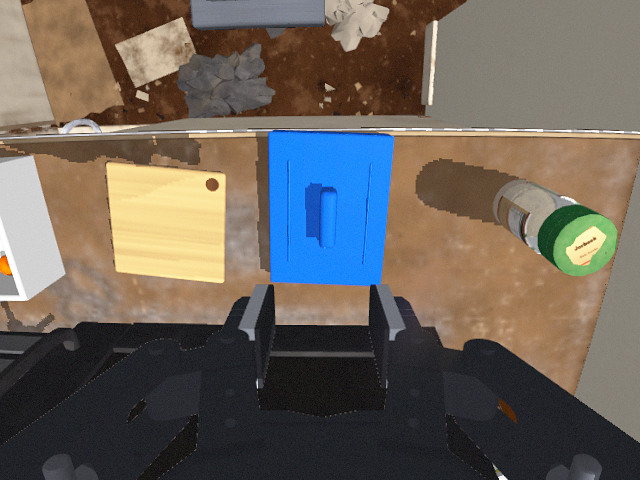

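Run:
```python
from h import *
o=get_obs(); w=camera("wrist"); print(px2w(w,[(329,187),(329,248),(321,217),(337,217)],.04,o).round(4))
plan([(0.447,0.195,0.08,88)],step=.02)
```

```text
[[0.4199 0.1951 0.04  ]
 [0.472  0.1949 0.04  ]
 [0.4448 0.1885 0.04  ]
 [0.4448 0.2015 0.04  ]]
now [0.4308 0.1929 0.2086] yaw 89.3 tilt 4.14
7
0.018 -0.001 0.001 0.00; 0.018 -0.001 0.001 0.00; 0.018 -0.001 0.001 0.00; 0.018 -0.001 0.001 0.00; 0.018 -0.001 0.001 0.00; 0.018 -0.001 0.001 0.00; 0.018 -0.001 0.001 0.00
```

>>> {"method": "play_rows", "body": {
  "increments": "0.008 0 0.001 0; 0.016 -0.001 0.001 0; 0.02 -0.001 0 0; 0.02 -0.001 0 0; 0.02 -0.001 0 0; 0.02 -0.001 0 0; 0.012 -0.001 0 0; 0.006 0 0 0; 0 0 0 0"
}}

```text
clock: 45.15
position: [0.4458, 0.182, 0.0783]
ee_rot: [0.52, -0.498, -0.468, -0.513]
ft_force: [-0.5, 0.9, -0.3]
grip_width: 0.453
```

Run:
```python
from h import *
c,o=snap("wrist","w29.png")
plan([(0.446,0.195,0.034,89)],step=.01)
```

```text
now [0.446  0.1822 0.0788] yaw 88.6 tilt 4.43
5
0.009 0.001 0.003 -0.00; 0.009 0.001 0.003 -0.00; 0.009 0.001 0.003 -0.00; 0.009 0.001 0.003 -0.00; 0.009 0.001 0.003 -0.00
```

View pics/w29.png

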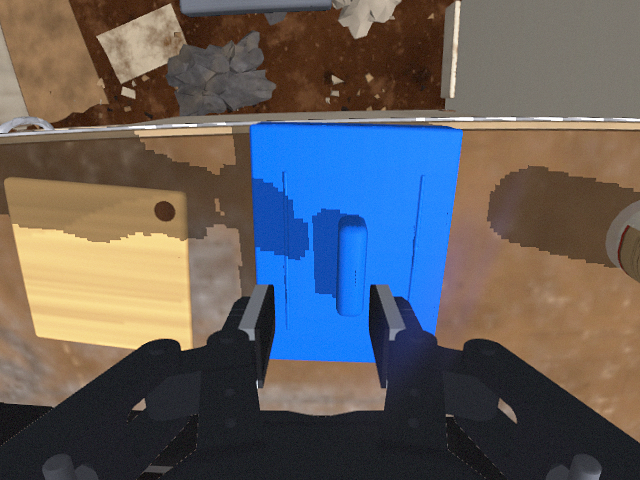

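>>> {"method": "play_rows", "body": {
  "increments": "0.002 0.001 0.007 0; 0.006 0.001 0.005 0; 0.008 0.001 0.001 0; 0.008 0 0.001 0; 0.006 0 0 0; 0.003 0 0 0; 0 0 0 0"
}}

```text
clock: 45.9
position: [0.4465, 0.1964, 0.0438]
ee_rot: [0.52, -0.497, -0.467, -0.514]
ft_force: [0.1, -1.0, -0.5]
grip_width: 0.452
```

Run:
```python
from h import *
c,o=snap("wrist","w30.png"); print(Rn.from_quat(o["ee_rot"]).as_matrix().round(4),o["ft_force"])
plan([(0.446,0.195,0.034,89)],step=.01)
```

```text
[[ 0.0704 -0.9972  0.0257]
 [-0.0374  0.0231  0.999 ]
 [-0.9968 -0.0713 -0.0357]] [ 0.07215025 -1.03812894 -0.51615693]
now [0.4465 0.1964 0.044 ] yaw 88.5 tilt 4.59
2
0.005 0.001 -0.001 -0.00; 0.005 0.001 -0.001 -0.00
```

View pics/w30.png

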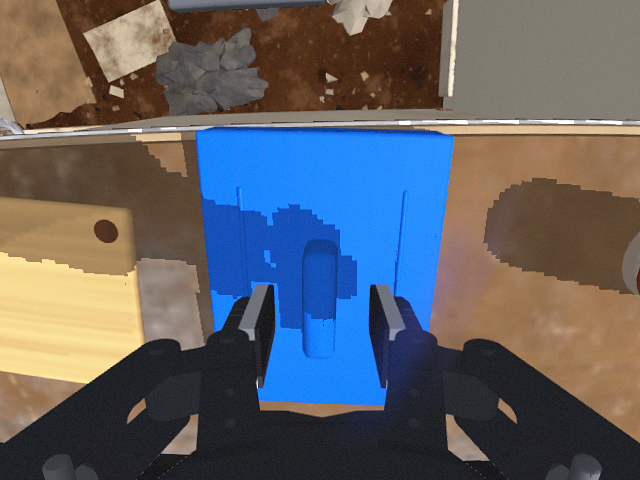

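>>> {"method": "play_rows", "body": {
  "increments": "0.005 0 -0.001 0; 0.004 0 0 0; 0 0 0 0"
}}

```text
clock: 46.25
position: [0.4476, 0.1948, 0.0347]
ee_rot: [0.52, -0.497, -0.466, -0.515]
ft_force: [0.1, -0.8, -0.3]
grip_width: 0.449
```

>>> {"method": "play_rows", "body": {
  "increments": "0 0 0 0; 0 0 0 0; 0 0 0 0; 0 0 0 0; 0 0 0 0; 0 0 0 0; 0 0 0 0",
  "hand": 1,
  "squeeze": 60
}}

```text
clock: 46.95
position: [0.448, 0.1951, 0.0354]
ee_rot: [0.52, -0.497, -0.466, -0.515]
ft_force: [-0.2, 0.8, 1.5]
grip_width: 0.15
```

Run:
```python
from h import *
c,o=snap("wrist","w31.png"); print(o["ft_force"],o["grip_width"])
t,_=snap("top","t31.png")
plan([(0.446,0.195,0.16,90)],step=.018)
```

```text
[-0.15115957  0.77990608  1.46413882] 0.1499480631200368
now [0.448  0.1951 0.0354] yaw 88.5 tilt 4.66
7
-0.018 -0.001 -0.001 -0.00; -0.018 -0.001 -0.001 -0.00; -0.018 -0.001 -0.001 -0.00; -0.018 -0.001 -0.001 -0.00; -0.018 -0.001 -0.001 -0.00; -0.018 -0.001 -0.001 -0.00; -0.018 -0.001 -0.001 -0.00
```

View pics/w31.png

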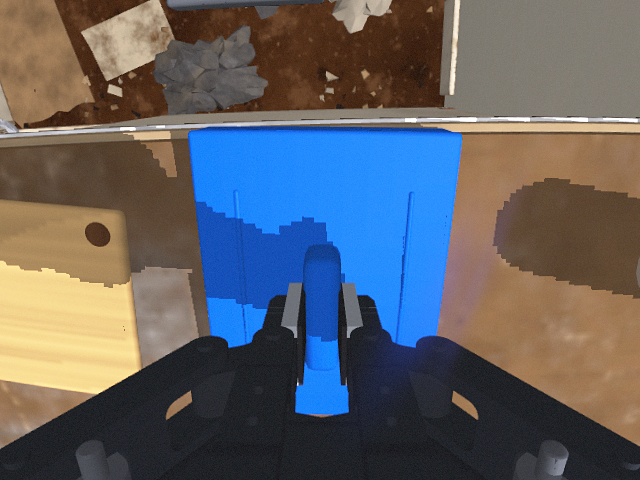

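Run:
```python
from h import *
o=get_obs(); c=camera("wrist"); t=camera("top")
e=px2w(c,[(190,129.5),(461,132.5)],.02,o); print(e, np.linalg.norm(e[1]-e[0]))
d=(e[1]-e[0])/np.linalg.norm(e[1]-e[0]); n=np.array([d[1],-d[0],0]); cen=e.mean(0)+n*.0685; print("lid yaw x",np.degrees(np.arctan2(n[1],n[0])),cen)
cen[2]=0; R=Rn.from_quat(o["ee_rot"]).as_matrix(); print("lid origin in tool",R.T@(cen-o["position"]))
for b in blobs(t["img"],(100,120,50),(128,255,255),100,(200,220,300,290)):
    u,v=np.nonzero(b[2])[::-1]; print(u.min(),u.max(),v.min(),v.max()); print(px2w(t,[(u.min()-.5,v.max()+.5),(u.max()+.5,v.max()+.5),(u.min()-.5,v.min()-.5)],.01))
```

```text
[[0.37875804 0.14727482 0.02      ]
 [0.3820884  0.24682249 0.02      ]] 0.09960336340080493
lid yaw x -1.9161141732417966 [0.44888492 0.19475827 0.02      ]
lid origin in tool [0.03537686 0.00171352 0.00089342]
229 264 233 262
[[0.43303118 0.24338263 0.01      ]
 [0.43192889 0.14053109 0.01      ]
 [0.51947252 0.24426292 0.01      ]]
```

>>> {"method": "play_rows", "body": {
  "increments": "-0.004 0 0 0; -0.01 -0.001 0 0; -0.016 -0.001 0 0; -0.018 -0.001 0 0; -0.018 -0.001 0 0; -0.018 -0.001 0 0; -0.018 -0.001 -0.005 0; -0.014 -0.001 -0.01 0; -0.008 0 -0.016 0; -0.002 0 -0.02 0; 0 0 -0.02 0; 0 0 -0.02 0; 0 0 -0.02 0; 0 0 -0.02 -0.01; 0 0 -0.02 -0.01; 0 0 -0.02 -0.01; 0 0 -0.02 -0.01; 0 0 -0.02 0; 0 0 -0.02 0; 0 0 -0.02 0"
}}

```text
clock: 49.15
position: [0.4424, -0.0524, 0.1866]
ee_rot: [0.538, -0.483, -0.478, -0.499]
ft_force: [0.8, -0.0, -1.1]
grip_width: 0.146
```

```bash
cat >> h.py <<'E'
def boxpts(cx,cy,yw,z,lx=.122,ly=.092):
    a=np.radians(yw);R=np.array([[np.cos(a),-np.sin(a)],[np.sin(a),np.cos(a)]])
    return [np.r_[R@np.array(p)+[cx,cy],z] for p in((lx/2,ly/2),(lx/2,-ly/2),(-lx/2,-ly/2),(-lx/2,ly/2))]
E
python3 - <<'E'
from h import *
o=get_obs(); s=camera("scene"); t=camera("top"); c=camera("wrist")
def ov(cam,o,roi,f,polys):
    x0,y0,x1,y1=roi; im=cv2.resize(cam["img"][y0:y1,x0:x1],None,fx=f,fy=f,interpolation=cv2.INTER_CUBIC)
    for P,col in polys:
        q=((w2px(cam,P,o)-[x0-.5,y0-.5])*f).astype(np.int32); cv2.polylines(im,[q],True,col,1)
    return im
P=[(boxpts(.456,-.1235,1.3,.058),(0,0,255)),(boxpts(.456,-.1235,1.3,0),(0,255,0))]
A=ov(s,None,(310,200,410,300),5,P); B=ov(t,None,(325,215,395,290),5,P)
cv2.imwrite("pics/z32.png",np.hstack([A,np.pad(B,((0,500-B.shape[0]),(0,0),(0,0)))])[:, :800]); cv2.imwrite("pics/w32.png",c["img"]); cv2.imwrite("pics/s32.png",s["img"])
plan([(.455,-.124,.18,91.3)],step=.02); print(Rn.from_quat(o["ee_rot"]).as_matrix().round(3))
E
```

```text
now [ 0.4424 -0.0525  0.1864] yaw 91.7 tilt 4.98
4
0.003 -0.002 -0.018 0.00; 0.003 -0.002 -0.018 0.00; 0.003 -0.002 -0.018 0.00; 0.003 -0.003 -0.018 0.00
[[ 0.076 -0.997 -0.033]
 [-0.043 -0.036  0.998]
 [-0.996 -0.075 -0.045]]
```

View pics/z32.png

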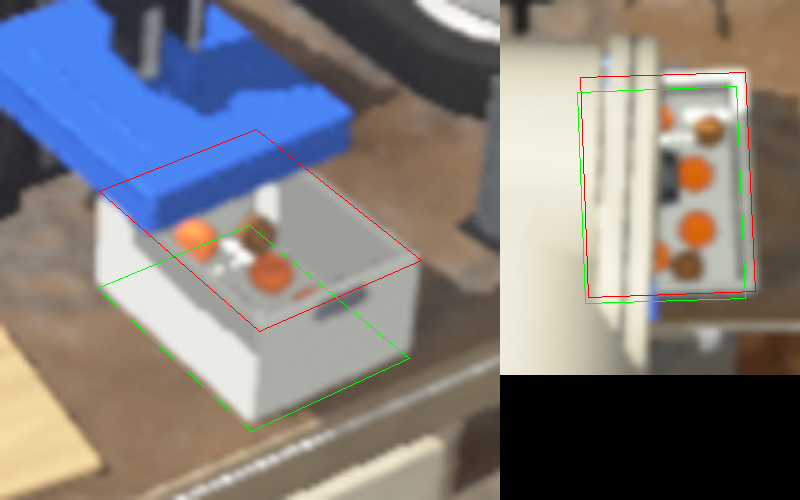

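View pics/w32.png

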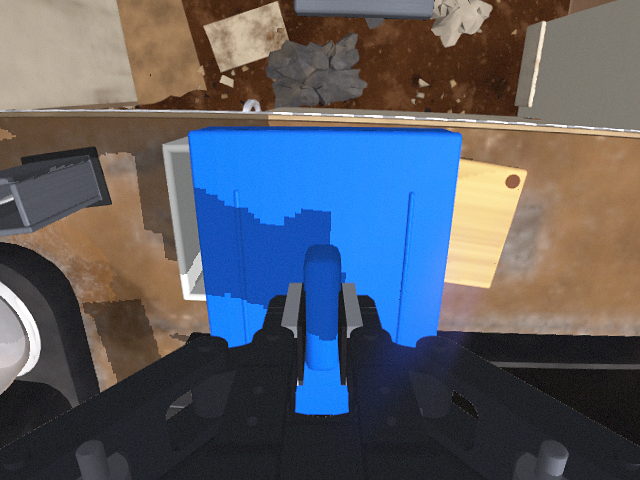

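View pics/s32.png

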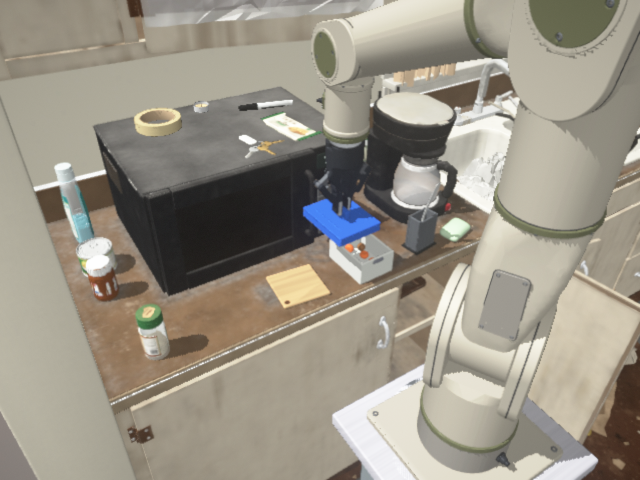

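Run:
```python
from h import *
s=camera("scene"); t=camera("top"); s["img"]=cv2.imread("pics/s27.png"); t["img"]=cv2.imread("pics/t27.png")
def ov(cam,o,roi,f,polys):
    x0,y0,x1,y1=roi; im=cv2.resize(cam["img"][y0:y1,x0:x1],None,fx=f,fy=f,interpolation=cv2.INTER_CUBIC)
    for P,col in polys:
        q=((w2px(cam,P,o)-[x0-.5,y0-.5])*f).astype(np.int32); cv2.polylines(im,[q],True,col,1)
    return im
P=[(boxpts(.456,-.1235,1.3,.058),(0,0,255)),(boxpts(.456,-.1235,1.3,.058,.11,.08),(255,0,255)),(boxpts(.456,-.1235,1.3,0),(0,255,0))]
A=ov(s,None,(320,215,400,290),5,P); B=ov(t,None,(325,215,395,290),5,P)
cv2.imwrite("pics/z33.png",np.hstack([A,B]))
```

```text
(no output)
```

View pics/z33.png

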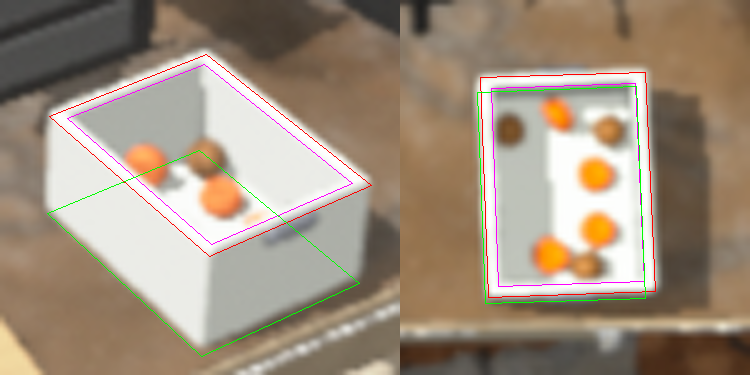

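>>> {"method": "play_rows", "body": {
  "increments": "0 -0.001 -0.006 0; 0.001 -0.002 -0.012 0; 0.001 -0.002 -0.013 0; 0.001 -0.002 -0.013 0; 0.001 -0.002 -0.011 0; 0 -0.001 -0.007 0; 0 0 -0.003 0; 0.005 0 0 0; 0.01 0.001 0.001 0; 0.01 0.001 0.001 0; 0.01 0.001 0.001 0; 0.01 0.001 0 0; 0.005 0 0 0; 0 0 0 0"
}}

```text
clock: 50.8
position: [0.455, -0.1178, 0.13]
ee_rot: [0.538, -0.482, -0.48, -0.498]
ft_force: [-0.7, -0.0, -1.0]
grip_width: 0.148
```

```bash
cat > lid.py <<'E'
from h import *
o=get_obs(); s=camera("scene"); t=camera("top")
R=Rn.from_quat(o["ee_rot"]).as_matrix(); L=o["position"]+R@np.array([.0354,.0017,.0009]); print("lid",L,"yaw",yaw(R)-90.4,"f",o["ft_force"])
print("err world (box-lid)",np.array([.457,-.1243])-L[:2]); d=np.r_[np.array([.457,-.1243])-L[:2],0]; print("tool",R.T@d, "down per m",-R[2])
def ov(cam,o,roi,f,polys):
    x0,y0,x1,y1=roi; im=cv2.resize(cam["img"][y0:y1,x0:x1],None,fx=f,fy=f,interpolation=cv2.INTER_CUBIC)
    for P,col in polys:
        q=((w2px(cam,P,o)-[x0-.5,y0-.5])*f).astype(np.int32); cv2.polylines(im,[q],True,col,1)
    return im
P=[(boxpts(.457,-.1243,1.4,.058),(0,0,255)),(boxpts(L[0],L[1],yaw(R)-90.4,L[2],.137,.103),(0,255,0)),(boxpts(L[0],L[1],yaw(R)-90.4,L[2]+.02,.137,.103),(0,255,255))]
A=ov(s,None,(300,180,410,290),5,P); 
import sys
cv2.imwrite("pics/"+sys.argv[1],A)
E
python3 lid.py z34.png
```

```text
lid [ 0.45589661 -0.11838315  0.09456651] yaw 1.7413236147996258 f [-0.69498898 -0.02681921 -1.042336  ]
err world (box-lid) [ 0.00110339 -0.00591685]
tool [ 0.00032149 -0.00086049 -0.00594834] down per m [0.99642797 0.07245759 0.04337278]
```

View pics/z34.png

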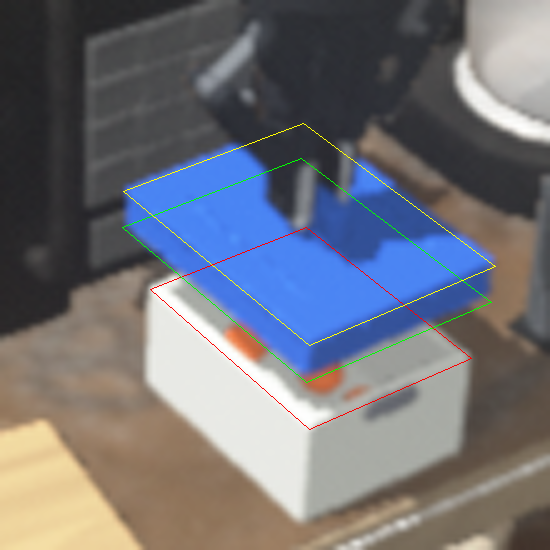

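>>> {"method": "play_rows", "body": {
  "increments": "0 -0.001 -0.003 0; 0.003 0 -0.003 0; 0.006 0 0 0; 0.007 0.001 0 0; 0.006 0 0 0; 0.004 0 0 0; 0 0 0 0; 0 0 0 0"
}}

```text
clock: 51.7
position: [0.4584, -0.1261, 0.1036]
ee_rot: [0.539, -0.482, -0.479, -0.498]
ft_force: [-0.3, -0.8, -0.8]
grip_width: 0.143
```

```bash
python3 lid.py z35.png
```

```text
lid [ 0.45937106 -0.12677519  0.06820355] yaw 1.6836224056060587 f [-0.25017901 -0.799712   -0.82525232]
err world (box-lid) [-0.00237106  0.00247519]
tool [-0.00028419  0.00226459  0.00255721] down per m [0.99621223 0.07463447 0.0446193 ]
```

View pics/z35.png

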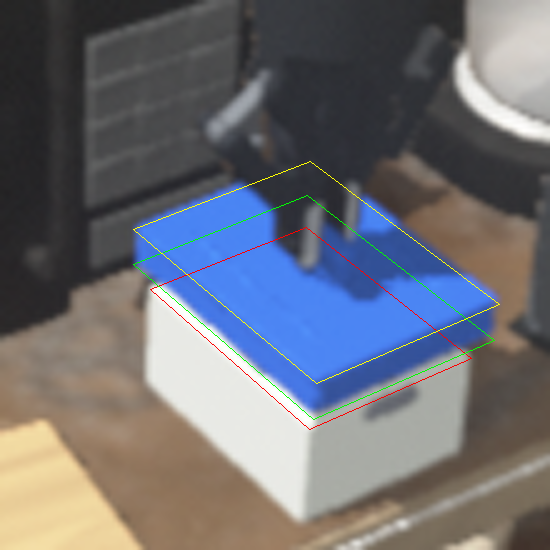

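>>> {"method": "play_rows", "body": {
  "increments": "0 0.001 0.002 0; 0 0.001 0.002 0; 0 0 0 0; 0.003 0 0 0; 0.004 0 0 0; 0.004 0 0 0; 0.002 0 0 0; 0 0 0 0; 0 0 0 0"
}}

```text
clock: 52.7
position: [0.4574, -0.1226, 0.0897]
ee_rot: [0.539, -0.482, -0.479, -0.498]
ft_force: [0.6, 0.8, -1.2]
grip_width: 0.141
```

```bash
python3 lid.py z36.png
```

```text
lid [ 0.45844968 -0.12328292  0.05424421] yaw 1.680548495757293 f [ 0.63939379  0.76206385 -1.1594601 ]
err world (box-lid) [-0.00144968 -0.00101708]
tool [-6.84940790e-05  1.48471933e-03 -9.62781333e-04] down per m [0.99611489 0.07542717 0.04545187]
```

View pics/z36.png

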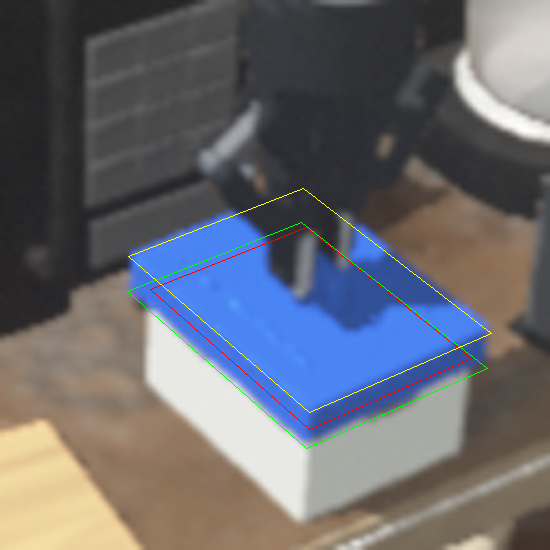

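>>> {"method": "play_rows", "body": {
  "increments": "0.002 0 0 0; 0.003 0 0 0; 0.003 0 0 0; 0.004 0 0 0; 0.004 0 0 0; 0.004 0 0 0"
}}

```text
clock: 53.4
position: [0.4613, -0.1242, 0.0742]
ee_rot: [0.54, -0.483, -0.477, -0.497]
ft_force: [-15.9, 7.3, 57.8]
grip_width: 0.145
```

```bash
python3 lid.py z37.png
```

```text
lid [ 0.46233617 -0.12508756  0.03878761] yaw 1.569711966093962 f [-15.85941426   7.29007723  57.77684843]
err world (box-lid) [-0.00533617  0.00078756]
tool [-0.00045551  0.00528659  0.00096926] down per m [0.99578298 0.07652263 0.05060177]
```

View pics/z37.png

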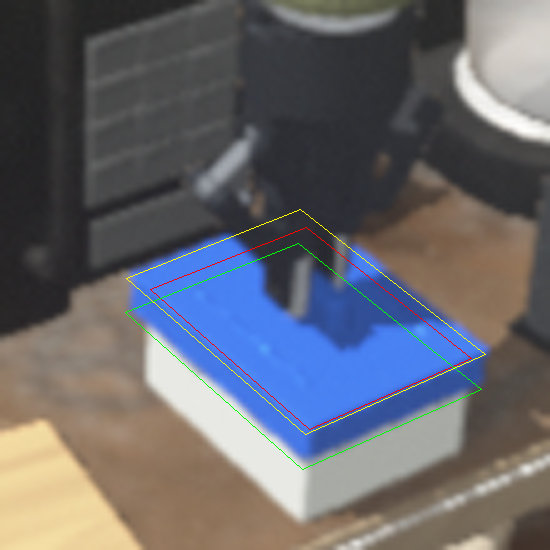

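>>> {"method": "play_rows", "body": {
  "increments": "-0.003 0 0 0; 0 0 0 0; 0 0 0 0"
}}

```text
clock: 53.8
position: [0.461, -0.1241, 0.0765]
ee_rot: [0.54, -0.483, -0.477, -0.497]
ft_force: [-1.3, -0.3, -2.0]
grip_width: 0.148
```

>>> {"method": "play_rows", "body": {
  "increments": "0 0 0 0; 0 0 0 0; 0 0 0 0; 0 0 0 0; -0.005 0 0 0; -0.012 -0.001 0 0; -0.015 -0.001 0 0; -0.018 -0.001 0 0; -0.018 -0.001 0 0; -0.018 -0.001 0 0; -0.018 -0.001 0 0; -0.018 -0.001 0 0; -0.01 -0.001 0 0; -0.004 0 0 0; 0 0 0 0",
  "hand": 0.1
}}

```text
clock: 55.3
position: [0.4602, -0.1146, 0.2253]
ee_rot: [0.544, -0.48, -0.476, -0.498]
ft_force: [-0.1, -0.3, 0.2]
grip_width: 0.447
```

Run:
```python
from h import *
c,o=snap("wrist","w38.png"); s,_=snap("scene","s38.png")
for b in blobs(c["img"],(105,120,40),(125,255,255),800):
    u,v=np.nonzero(b[2])[::-1]; hull=cv2.convexHull(np.c_[u,v].astype(np.int32)); q=cv2.approxPolyDP(hull,12,True).reshape(-1,2); print(b[1],q.tolist()); W=px2w(c,q,.062,o); print(W.round(4),W.mean(0))
def ov(cam,o,roi,f,polys):
    x0,y0,x1,y1=roi; im=cv2.resize(cam["img"][y0:y1,x0:x1],None,fx=f,fy=f,interpolation=cv2.INTER_CUBIC)
    for P,col in polys:
        q=((w2px(cam,P,o)-[x0-.5,y0-.5])*f).astype(np.int32); cv2.polylines(im,[q],True,col,1)
    return im
cv2.imwrite("pics/z38.png",ov(s,None,(300,180,410,290),5,[(boxpts(.457,-.1238,1.5,.042,.137,.103),(0,255,0)),(boxpts(.457,-.1238,1.5,.062,.137,.103),(0,255,255))]))
```

```text
12052 [[390, 105], [380, 272], [261, 269], [252, 104]]
[[ 0.3885 -0.077   0.062 ]
 [ 0.5222 -0.0719  0.062 ]
 [ 0.526  -0.1727  0.062 ]
 [ 0.392  -0.1772  0.062 ]] [ 0.45716293 -0.12466025  0.062     ]
```

View pics/w38.png

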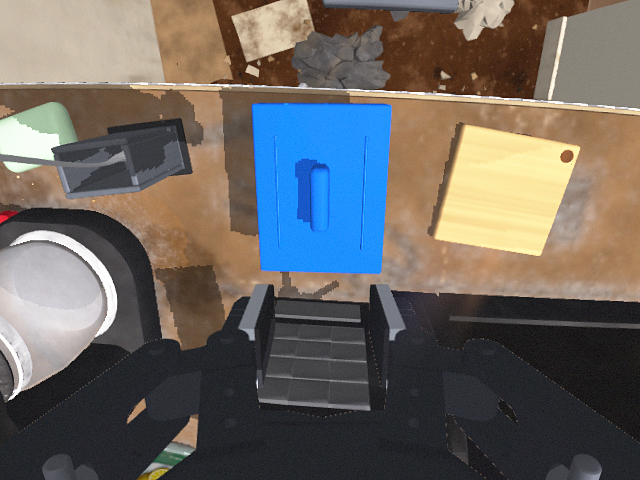

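View pics/z38.png

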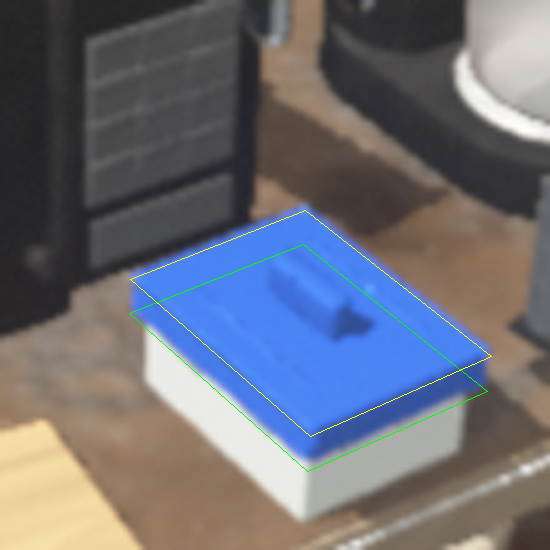

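Run:
```python
from h import *
o=get_obs(); c=camera("wrist"); s=camera("scene")
big=cv2.resize(s["img"][200:290,310:410],None,fx=8,fy=8,interpolation=cv2.INTER_CUBIC); cv2.imwrite("pics/z39.png",big)
b=max(blobs(c["img"],(105,120,40),(125,255,255),800),key=lambda b:b[1])
cv2.imwrite("pics/z39w.png",cv2.resize(c["img"][90:290,230:410],None,fx=3,fy=3,interpolation=cv2.INTER_CUBIC))
plan([(.457,-.124,.115,91.5)],step=.02)
```

```text
now [ 0.4596 -0.1145  0.224 ] yaw 92.2 tilt 5.55
6
0.018 0.002 -0.001 0.00; 0.018 0.002 -0.001 0.00; 0.018 0.002 -0.001 0.00; 0.018 0.002 -0.001 0.00; 0.018 0.002 -0.001 0.00; 0.018 0.002 -0.001 0.00
```

View pics/z39.png

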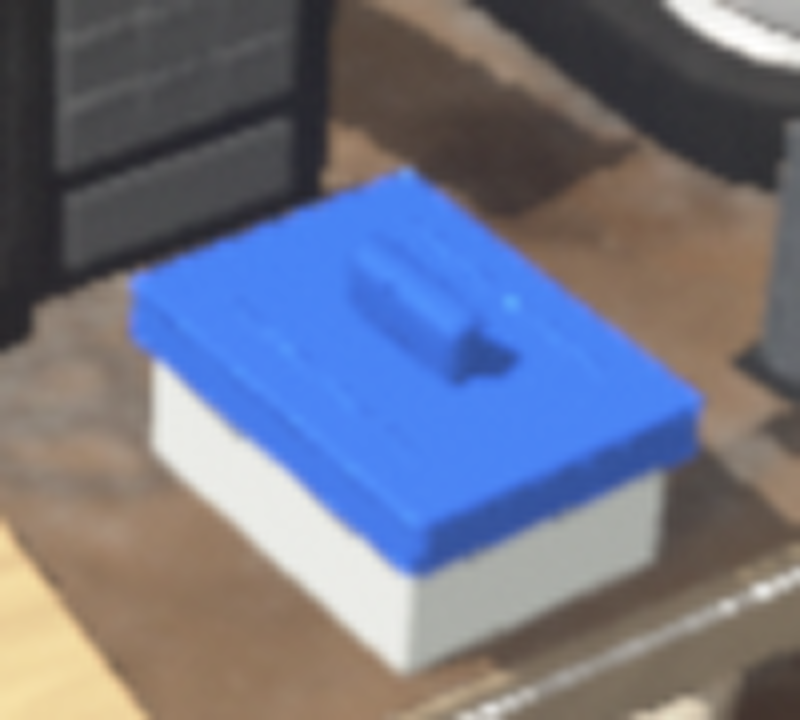

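>>> {"method": "play_rows", "body": {
  "increments": "0.008 0.001 -0.001 0; 0.016 0.001 -0.001 0; 0.018 0.001 -0.001 0; 0.018 0.002 -0.001 0; 0.018 0.002 -0.001 0; 0.018 0.002 0 0; 0.012 0.001 0 0; 0.006 0 0 0; 0 0 0 0; 0 0 0 0",
  "hand": 1
}}

```text
clock: 56.5
position: [0.4564, -0.1245, 0.0986]
ee_rot: [0.54, -0.48, -0.48, -0.497]
ft_force: [0.7, -0.2, 0.7]
grip_width: 0.003
```

Run:
```python
from h import *
o=get_obs(); print(o["ft_force"],o["grip_width"]); plan([(.457,-.124,.1,91.5)],step=.01)
```

```text
[ 0.71401851 -0.186772    0.71886657] 0.0030548235678271004
now [ 0.4564 -0.1245  0.0986] yaw 92.3 tilt 5.07
1
-0.001 -0.001 0.000 0.01
```

>>> {"method": "play_rows", "body": {
  "increments": "0.003 0 0 0; 0.003 0 0 0; 0.002 0 0 0; 0.002 0 0 0"
}}

```text
clock: 56.9
position: [0.4586, -0.1255, 0.0904]
ee_rot: [0.541, -0.48, -0.478, -0.498]
ft_force: [-17.3, 4.2, 38.6]
grip_width: 0.002
```

>>> {"method": "play_rows", "body": {
  "increments": "-0.004 0 0 0; -0.01 0 0 0; -0.018 -0.001 0 0; -0.02 -0.001 0 0; -0.02 -0.001 0 0; -0.02 -0.001 0 0; -0.02 -0.001 0 0; -0.02 -0.001 0 0; -0.015 0 0 0; -0.005 0 0 0; 0 0 0 0; 0 0 0 0"
}}

```text
clock: 58.1
position: [0.4523, -0.1163, 0.2523]
ee_rot: [0.543, -0.479, -0.478, -0.497]
ft_force: [0.6, 0.3, 0.2]
grip_width: 0.001
```

Run:
```python
from h import *
c,o=snap("wrist","w40.png"); s,_=snap("scene","s40.png"); print(o["position"],o["ft_force"])
for b in blobs(c["img"],(105,120,40),(125,255,255),800):
    u,v=np.nonzero(b[2])[::-1]; hull=cv2.convexHull(np.c_[u,v].astype(np.int32)); q=cv2.approxPolyDP(hull,12,True).reshape(-1,2); W=px2w(c,q,.062,o); print(W.round(4),W.mean(0))
cv2.imwrite("pics/z40.png",cv2.resize(s["img"][160:290,310:490],None,fx=4.4,fy=4.4,interpolation=cv2.INTER_CUBIC))
```

```text
[ 0.45227511 -0.11627981  0.25232781] [0.61942346 0.26766576 0.19231363]
[[ 0.4892 -0.1205  0.062 ]
 [ 0.4793 -0.1421  0.062 ]
 [ 0.4299 -0.14    0.062 ]
 [ 0.4363 -0.1189  0.062 ]] [ 0.45864364 -0.13039192  0.062     ]
```

View pics/z40.png

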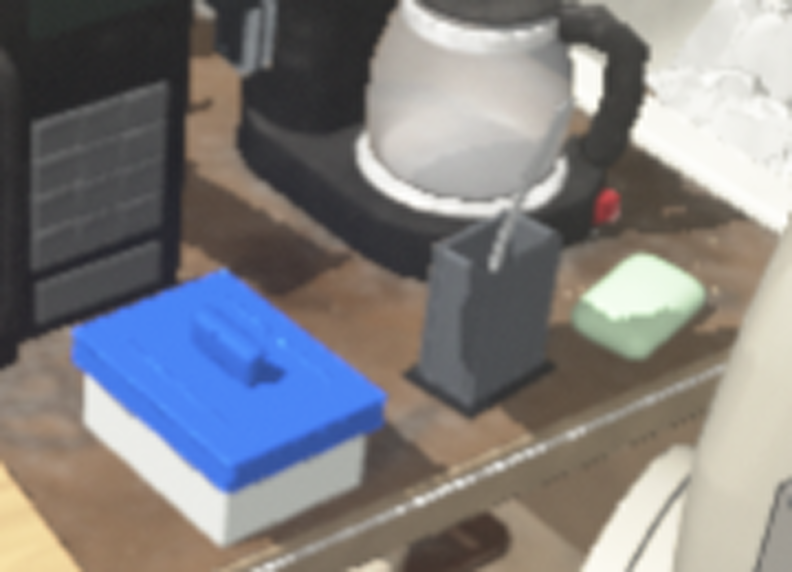

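View pics/w40.png

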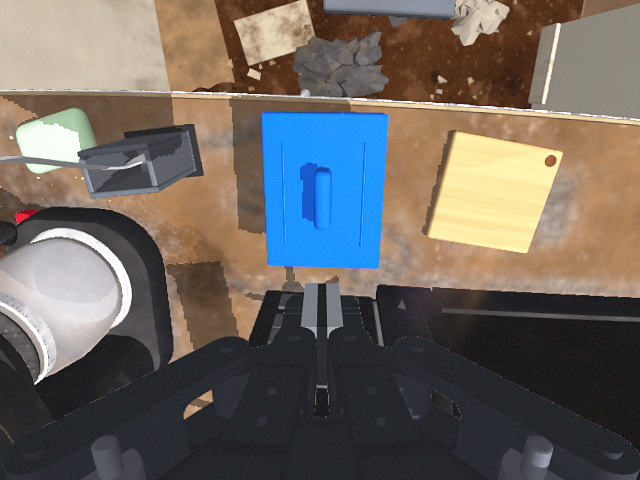

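Wrist and scene views agree. The lid sits level and square on the box (wrist image, columns 262–388, rows 112–268). The spoon stands in the holder, the soap and jar are where they were, and the gripper is clear of everything.

```bash
python3 -c "
from workcell import workorder
print(workorder.hand_in())"
```

```text
the job is handed in; nothing more can be done
None
```

The job is finished and handed in; hand-in gave no verdict.

- **Apricots:** I put all four into the box. The last camera view before the lid went on showed four apricots and three walnuts inside.
- **Mixing:** I swept the spoon to the +x end, the -x end, +x and -x again. Its tip was about 13 mm up and about 31–34 mm from the box's centre at the ends, worked out from arm pose and camera measurements. The box did not visibly move.
- **Spoon:** It stands bowl down in the holder. I released it with the tip about 10 mm above the worktop, and later views showed it still standing.
- **Lid:** I pressed it down until it snapped. A second press met the grip bar's top about 82 mm up, as expected when snapped (about 93 mm if not). It looked level, and I measured it about 1 mm from the box's centre.

**What went wrong or disagreed:**
- A finger landed on one apricot (about 15 N), so I opened wider and picked it up again.
- The tool slowly tilted to about 5 degrees over the run. I could not correct that, but it did no visible harm.
- The lid presses reached about 58 N and 39 N at the wrist, more than the 10–20 N suggested but under the 120 N limit.
- The camera views disagreed by 2–3 mm on where the box was.
- My last automatic lid outline caught only part of the lid, so the lid's position comes from the measurement before the second press.

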